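# Slide the drive card into its frame and lever it home

## Task

The drive unit of the saw stands open on the table. Take the spare card out of its slotted wooden stand by the black grip, and with both levers still upright slide it down the two card guides of the frame, gently, only until you feel it come to rest on the contacts of the connector; do not push it in by hand. Then fold both levers inward, without forcing them, so that their hooks draw the card fully home, and leave it so; do not disturb the things lying about.

Things in the scene. Friction and masses are not known exactly. Their poses are not given: they have to be found in the camera images.
- rack: open metal card frame fixed on the table, one free slot at its front; 135 deep, 184 wide, 134 high (mm). Origin: under the slot, at table height. x to the back of the frame (a fixed dark supply module fills x 30 to 92, up to 112 high), y along the slot, z up
- slot_mouth (a point): middle of the mouth between the two guides, 104 mm above the rack's origin, axes as the rack's. At each end (y = +-65 mm) stands a black nylon guide: a vertical channel 6 mm wide in x, its floor at y = +-66, straight from z = 20 to 93 above the rack's origin, flared from there to 104 (a card up to 3 mm off still enters)
- rail_lip_p (a point): middle of the inner lower edge of the rail's lip beyond the guide at the rack's +y end. The lip runs along x; it reaches from |y| = 79.5 to 92 mm and from z = 129 to 134 mm above the rack's origin; the lever hook catches under it
- rail_lip_m (a point): the same at the rack's -y end. (In each guide, 45 mm above the rack's origin, a sprung steel clip with a sloped lead-in above it presses on the card: from there down it slides only under a push of about 4 to 10 N besides its weight and stays where it is left)
- connector: long grey edge connector at the foot of the slot, 116 mm along y; origin 7 mm above the rack's, its top 22 mm above it. The contacts hidden in it first meet the card when its foot is 2.5 to 7.5 mm above home (differs each time, unseen); they yield only under 20 N and then stay. Over 18 N on them with both levers open is forcing the card
- card_grip (a point): centre of the black grip on top of the card: 12 mm thick (x), 34 long (y), 32 high; grip it across its 12 mm. The card (0.3 kg) is a dark green board 4 mm thick (x), 130 wide (y); along its top runs a metal stiffener, 14 wide in x, 16 to 20 mm below this point. x across the board, y along it, z up. It fits either way round
- card_foot (a point): middle of the card's bottom edge, 121 mm straight below card_grip. The bottom 8 mm are a tongue 110 mm wide, above it the board is 130 mm wide. Fully home it is 16 mm above the rack's origin (9 mm above the connector's), the card upright in the slot
- lever_p (a joint): inserter lever at the card's +y end: 0 upright (open), 1.309 folded inward flat over the card (closed); starts at 0 to 0.12 and stays where it is put (friction 0.05 N m). From about 0.7 on its hook pulls the card down against the contacts, which takes about 5 to 18 N near the arm's end; at 1.309 this end of the card is home
- lever_m (a joint): the same for the lever at the card's -y end
- lever_p_arm: arm of the lever at the card's +y end, origin on its pivot: 70 mm from the card's middle in y, 111 mm above its foot, axis along the card's x. The arm is 46 mm long, 7 to 9 mm thick, leans 7 degrees inward when open. A 16 mm hook beyond the pivot points down when open and swings outward and up as the arm folds. Over 40 N on the arm is forcing it
- lever_m_arm: the same for the lever at the card's -y end
- lever_p_tip (a point): free end of the lever at the card's +y end, 46 mm from its pivot; it moves with the lever
- lever_m_tip (a point): free end of the lever at the card's -y end, likewise
- card: the whole card, levers included; origin as card_foot
- stand: slotted wooden stand, fixed, 50 x 150 mm, 40 mm high, origin under its middle; the card stands on the floor of its slot (10 mm up), the slot runs along the stand's y and is 5.6 mm wide, so the card may lean a little
- spanner: combination spanner 135 mm long lying loose: leave alone
- tin: round tin, 68 mm wide, 26 mm high, loose: leave alone
- offcut: wood offcut 42 x 70 x 30 mm, loose: leave alone
- push_block: wooden push block with an upright handle, 132 x 90 x 105 mm, loose: leave alone
Mind the look-alikes: they are no part of the job. There is more than one size of the card; the job needs the smaller.

How it is judged:
By the outcome, as a careful person would: the job done as asked, in the order asked, and still so for the second after the job is handed in, with the robot touching nothing.
It also fails if it takes over 72 s, if anything falls off the work surface, if the arm or the gripper's body presses on something with over 40 N, if the wrist force passes 120 N, or if a joint passes its speed limit or range.

## Robot

A 6-joint arm with a two-finger parallel gripper is mounted at the origin on a cart in front of the work surface, level with it; the furniture and walls round the work are solid. World frame = base frame: x ahead of the robot, y to its left, z up, the work surface at z = 0. Lengths are in mm, angles in rad, forces in N, time in s.
With the tool pointing down it reaches from about 350 to 775 mm from the base axis. Payload 7.3 kg.
Tool frame: the origin (TCP) lies at the very end of the fingers, on their centre line; the grasp point (between the pads) lies 19 mm behind it; z points along the fingers, y is the line along which they close (so a half turn about z gives the same grasp; the last joint's range is limited). The gripper opens to 92 mm and grips with 3 to 60 N. Pads are 19 mm wide; open, the fingers measure 130 mm over their backs; the gripper's body (75 mm by 190 mm) begins 47 mm behind the grasp point.
Start: joints at [1.019, 0.342, 1.524, -0, 1.275, -0.146], TCP at [207.234, 482.389, 226.741] pointing down, gripper open.
Joint ranges: [-2.53, 2.53], [-0.77, 2.02], [0.04, 2.7], [-1, 4.14], [0.28, 2.66], [-3.11, 3.11]. Speed limits (rad/s): [2.57, 2.57, 3.14, 3.14, 3.14, 3.14].

## Interface

Orientations are given as [roll, pitch, yaw] about the fixed x, y, z axes, in that order (R = Rz(yaw) Ry(pitch) Rx(roll)).
In Python, from plant import bot gives the robot as it stands.
- The arm moves only by the tool send_rows, never from a script. Its argument "rows" is a list of rows, each an object of numbers: "x", "y", "z": the shift along the tool's x, y, z in units of 0.2 m (1.0 is 0.2 m); "ax", "ay", "az": the turn, a rotation vector about the tool's x, y, z in units of 60 degrees (1.0 is 60 degrees); "jaw": the opening, from -1 (shut) to 1 (fully open), so that 0 is half open. In form: [{"x": .., "y": .., "z": .., "ax": .., "ay": .., "az": .., "jaw": ..}, ...]. A call has exactly 10 rows; each row is the pose to reach, as a shift and turn from the pose commanded when the call began, along the tool's axes at that moment; what a row does not reach only later rows make up. A row lasts 1/8 s, in which the tool goes at most 62.5 mm and 10.7 degrees, less where a joint would pass 70% of its speed; a pose out of reach is approached as far as the arm can. A call with a number of a shift or a turn outside -1 to 1 is refused whole. A call with a gripper value outside its range is refused whole. The fingers move at their own pace and stop on an object; the grip force is fixed at half the most. Time passes only in rows, so rows that repeat a pose let the fingers close, or fill a call up. It gives the time, the measured TCP pose, the force, the opening and the grip force at its end, in the units of the state.
- bot.get_obs(): the state, without advancing time (a new reading comes with each control period).
- bot.capture(name): name is "scene" or "top" or "wrist"; returns (picture, depth): 384x512x3 uint8, red, green, blue; 384x512 float32, mm along the optical axis (not along the pixel's ray), 0 where there is no reading.
- bot.camera_model(name): a dict with "vertical_fov" (degrees; the focal length in pixels is half the picture's height over the tangent of half this angle, whatever the lens; pixels are square), "cx", "cy" (the principal point, pixels), "R" (3x3) and "t" (3): a world point X has camera coordinates R X + t; the wrist camera has in their place "T_tool_cam" (4x4, takes a point from camera to tool coordinates, whose origin is the TCP and whose axes are the flange's). Camera axes: x right, y down, z forward; pixel columns grow to the right and rows downward; lengths in mm; the calibration is good to about 2 mm. The wrist camera is an equidistant fisheye: a pixel r from the principal point sees the ray r / f radians off the axis. A picture is of the moment at which its call begins: read the wrist's pose just before it. camera_model takes no time and is no camera call.
- bot.close_job(): hands the job in; it is judged then, once.
The state is a dict: "time": time; "joint_positions": joint angles; "dq": joint speeds; "tau": joint torques, N m; "tool_pos": TCP position; "tcp_rot": TCP orientation; "contact_force": force on the tool from outside, world axes, zero at the start; "moment": the same for the moment, N m; "grip_width": finger opening in mm; "finger_force": force on a finger pad.
Only numpy, scipy, OpenCV 4.12 (cv2) and the standard library are available. Lean on these libraries where they do the work, as an engineer would, in place of code of your own. Each camera call takes 0.05 s, during which the arm holds its last target. There are 200 camera calls.

## Working session

There is one attempt and no reset: what is moved stays moved. The work goes in short steps, Python scripts to look and compute and a tool call to move; the robot and the scene stay as the last step left them, time stands still between calls to the robot, and variables do not carry over. Pictures are saved under pics/ and viewed, at most 10 in all, crops included, and the job is handed in when it is done.

Besides the shell and the picture viewer there is one more tool, called after "Request:" as a command line: name --argument value ..., lists and objects as JSON in quotes. send_rows: Moves the arm, as the interface text tells. Its arguments: {"type":"object","properties":{"rows":{"type":"array","items":{"type":"object","properties":{"x":{"type":"number","minimum":-1,"maximum":1},"y":{"type":"number","minimum":-1,"maximum":1},"z":{"type":"number","minimum":-1,"maximum":1},"ax":{"type":"number","minimum":-1,"maximum":1},"ay":{"type":"number","minimum":-1,"maximum":1},"az":{"type":"number","minimum":-1,"maximum":1},"jaw":{"type":"number"}}}}},"required":["rows"]}

```bash
ls; mkdir -p pics; python3 - <<'E'
from plant import bot
import cv2,numpy as np
s=bot.get_obs();print(s)
ims=[]
for n in("scene","top"):
    p,d=bot.capture(n);np.savez(f'pics/{n}.npz',p=p,d=d)
    cv2.imwrite(f'pics/{n}.png',cv2.resize(p[:,:,::-1],(800,600),interpolation=cv2.INTER_CUBIC))
    print(n,bot.camera_model(n))
print(bot.camera_model("wrist"))
E
```

```text
pics
{'time': 0.0, 'joint_positions': array([ 1.01897581e+00,  3.42701665e-01,  1.52501249e+00,  1.74477557e-06,
        1.27539585e+00, -1.46003945e-01]), 'dq': array([-0.0001673 , -0.00043525,  0.00012602, -0.00124757,  0.00088387,
        0.0010771 ]), 'tau': array([ 3.78257323e-05, -4.31245029e+01, -2.44221461e+01,  7.17735942e-02,
        5.60407480e-02, -1.08515278e-04]), 'tool_pos': array([207.02039308, 482.01965113, 226.05747104]), 'tcp_rot': array([-3.14009168e+00, -2.22404483e-04,  2.73577541e+00]), 'contact_force': array([ 0.60923533,  0.54412433, -0.40767254]), 'moment': array([ 0.08812017,  0.01983972, -0.00066906]), 'finger_force': 0.0, 'grip_width': 91.8331676689692}
scene {'vertical_fov': 52.511355866461315, 'cx': 251.99065742939186, 'cy': 189.25208896848142, 'R': array([[ 0.9114105 , -0.41149001, -0.00262201],
       [-0.24780233, -0.54374889, -0.80182988],
       [ 0.32851927,  0.73144591, -0.59754663]]), 't': array([-646.26670318,   20.14871466, 1152.46863755])}
top {'vertical_fov': 56.425450912950744, 'cx': 258.2633803852544, 'cy': 193.5448206755962, 'R': array([[ 0.01282289, -0.99964729, -0.02325639],
       [-0.99756841, -0.01119588, -0.06878898],
       [ 0.06850435,  0.02408191, -0.99736012]]), 't': array([-389.27017302,  540.57016103,  940.73311293])}
{'vertical_fov': 65.70646984690485, 'cx': 254.12187605744893, 'cy': 190.12655767667619, 'T_tool_cam': array([[-2.50586170e-04, -9.58288323e-01, -2.85803126e-01,
         7.80568927e+01],
       [ 9.99999883e-01, -1.21740233e-04, -4.68587936e-04,
        -6.17323902e-01],
       [ 4.14248609e-04, -2.85803210e-01,  9.58288241e-01,
        -1.57388455e+02],
       [ 0.00000000e+00,  0.00000000e+00,  0.00000000e+00,
         1.00000000e+00]])}
```

View pics/scene.png

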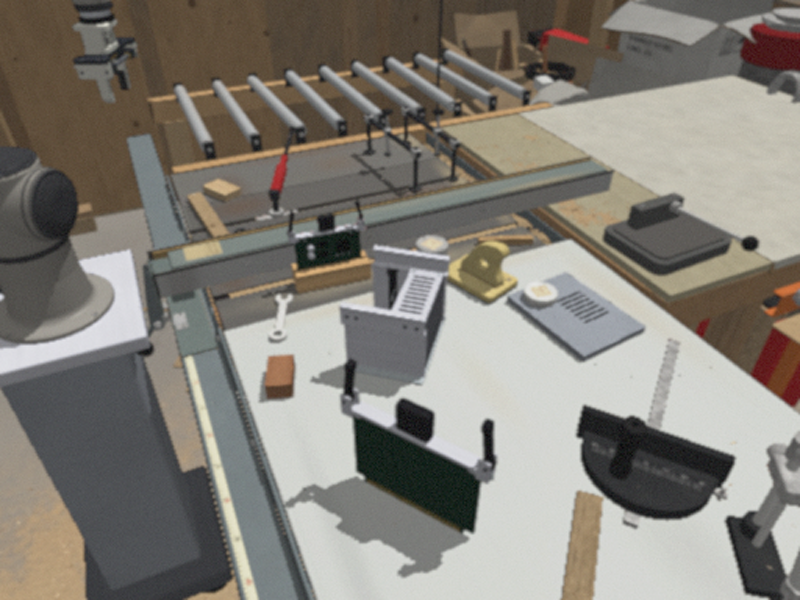

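View pics/top.png

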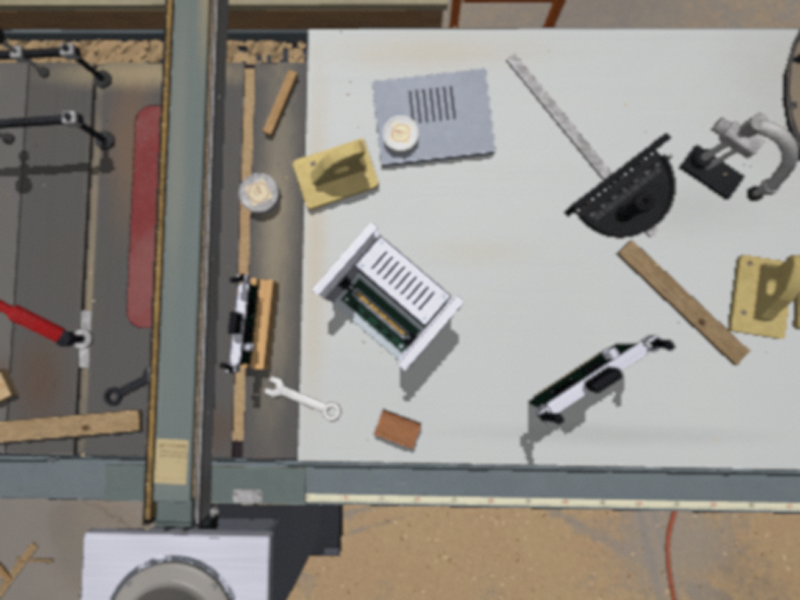

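The scene view shows the small card in its wooden stand at about (330,250), next to the saw's fence beam, with the rack at (395,310). The large look-alike stands at (420,450). In the top view the small card's grip is at about (236,323), the rack slot at (383,313), and the fence beam at columns 150–220. Next I'll turn these into positions.

```bash
cat > h.py <<'E'
from plant import bot
import numpy as np,cv2
def cloud(name,p=None,d=None):
    m=bot.camera_model(name)
    if d is None: p,d=bot.capture(name)
    f=192/np.tan(np.radians(m['vertical_fov'])/2)
    v,u=np.mgrid[:384,:512]
    x=(u-m['cx'])/f;y=(v-m['cy'])/f
    C=np.dstack([x*d,y*d,d])
    W=(C-m['t'])@m['R']
    W[d==0]=np.nan
    return p,W
E
python3 - <<'E'
from h import *
np.set_printoptions(precision=0,suppress=True)
z=np.load('pics/top.npz');p,W=cloud('top',z['p'],z['d'])
s=np.load('pics/scene.npz');ps,Ws=cloud('scene',s['p'],s['d'])
k=512/800
def at(n,u,v):
    X=(W if n=='t' else Ws)[int(v*k),int(u*k)];print(n,u,v,X)
for u,v in[(185,323),(215,323),(236,323),(265,323),(238,280),(230,368),(245,300),(320,290),(375,230),(460,300),(405,365),(345,290),(400,345),(410,270),(235,420),(330,410),(500,300),(255,120)]:at('t',u,v)
np.savez('pics/wt.npz',W=W,p=p)
# card area map: z>60 pts
for nm,WW in(('t',W),('s',Ws)):
  m=(np.abs(WW[...,0]-430)<110)&(np.abs(WW[...,1]-390)<110)
  # stiffener/white pixels
  pp=(p if nm=='t' else ps).astype(int)
  for a,b in((35,45),(95,110),(110,118),(118,150),(150,190)):
    q=m&(WW[...,2]>a)&(WW[...,2]<b)
    X=WW[q]
    if len(X): print(nm,a,b,len(X),X.min(0),X.max(0),np.median(X,0))
E
```

```text
t 185 323 [506. -25.  58.]
t 215 323 [508. -58.  16.]
t 236 323 [ 505. -139.  146.]
t 265 323 [ 508. -151.   40.]
t 238 280 [ 566. -142.  156.]
t 230 368 [ 438. -131.  144.]
t 245 300 [ 539. -140.  115.]
t 320 290 [ 556. -258.  133.]
t 375 230 [ 647. -341.  132.]
t 460 300 [ 542. -469.  134.]
t 405 365 [ 446. -389.  136.]
t 345 290 [ 559. -292.  106.]
t 400 345 [ 475. -377.    7.]
t 410 270 [ 590. -393.  113.]
t 235 420 [342. -93.  -3.]
t 330 410 [ 360. -257.   -4.]
t 500 300 [ 552. -549.    2.]
t 255 120 [ 872. -112.   -1.]
```

Request:
send_rows --rows '[{"x": -1,"y": -0.775,"z": -0.17,"az": 1,"jaw": 1},{"x": -1,"y": -0.775,"z": -0.17,"az": 1,"jaw": 1},{"x": -1,"y": -0.775,"z": -0.17,"az": 1,"jaw": 1},{"x": -1,"y": -0.775,"z": -0.17,"az": 1,"jaw": 1},{"x": -1,"y": -0.775,"z": -0.17,"az": 1,"jaw": 1},{"x": -1,"y": -0.775,"z": -0.17,"az": 1,"jaw": 1},{"x": -1,"y": -0.775,"z": -0.17,"az": 1,"jaw": 1},{"x": -1,"y": -0.775,"z": -0.17,"az": 1,"jaw": 1},{"x": -1,"y": -0.775,"z": -0.17,"az": 1,"jaw": 1},{"x": -1,"y": -0.775,"z": -0.17,"az": 1,"jaw": 1}]'

```text
schema error: expected keys x, y, z, ax, ay, az, jaw
```

Request:
send_rows --rows '[{"x": -1,"y": 0.585,"az": 0.81,"jaw": 1},{"x": -1,"y": 0.585,"az": 0.81,"jaw": 1},{"x": -1,"y": 0.585,"az": 0.81,"jaw": 1},{"x": -1,"y": 0.585,"az": 0.81,"jaw": 1},{"x": -1,"y": 0.585,"az": 0.81,"jaw": 1},{"x": -1,"y": 0.585,"az": 0.81,"jaw": 1},{"x": -1,"y": 0.585,"az": 0.81,"jaw": 1},{"x": -1,"y": 0.585,"az": 0.81,"jaw": 1},{"x": -1,"y": 0.585,"az": 0.81,"jaw": 1},{"x": -1,"y": 0.585,"az": 0.81,"jaw": 1}]'

```text
schema error: expected keys x, y, z, ax, ay, az, jaw
```

Request:
send_rows --rows '[{"x": -0.35,"y": 0.36,"jaw": 1},{"x": -0.69,"y": 0.725,"jaw": 1},{"x": -0.69,"y": 0.725,"jaw": 1},{"x": -0.69,"y": 0.725,"jaw": 1},{"x": -0.69,"y": 0.725,"jaw": 1},{"x": -0.69,"y": 0.725,"jaw": 1},{"x": -0.69,"y": 0.725,"jaw": 1},{"x": -0.69,"y": 0.725,"jaw": 1},{"x": -0.69,"y": 0.725,"jaw": 1},{"x": -0.69,"y": 0.725,"jaw": 1}]'

```text
schema error: expected keys x, y, z, ax, ay, az, jaw
```

Request:
send_rows --rows '[{"x": -0.35,"y": 0.36,"jaw": 1},{"x": -0.69,"y": 0.725,"jaw": 1},{"x": -0.69,"y": 0.725,"jaw": 1},{"x": -0.69,"y": 0.725,"jaw": 1},{"x": -0.69,"y": 0.725,"jaw": 1},{"x": -0.69,"y": 0.725,"jaw": 1},{"x": -0.69,"y": 0.725,"jaw": 1},{"x": -0.69,"y": 0.725,"jaw": 1},{"x": -0.69,"y": 0.725,"jaw": 1},{"x": -0.69,"y": 0.725,"jaw": 1}]'

```text
schema error: expected keys x, y, z, ax, ay, az, jaw
```

All the keys have to be given.

Request:
send_rows --rows '[{"x": -1,"y": -0.775,"z": -0.17,"ax": 0,"ay": 0,"az": 1,"jaw": 1},{"x": -1,"y": -0.775,"z": -0.17,"ax": 0,"ay": 0,"az": 1,"jaw": 1},{"x": -1,"y": -0.775,"z": -0.17,"ax": 0,"ay": 0,"az": 1,"jaw": 1},{"x": -1,"y": -0.775,"z": -0.17,"ax": 0,"ay": 0,"az": 1,"jaw": 1},{"x": -1,"y": -0.775,"z": -0.17,"ax": 0,"ay": 0,"az": 1,"jaw": 1},{"x": -1,"y": -0.775,"z": -0.17,"ax": 0,"ay": 0,"az": 1,"jaw": 1},{"x": -1,"y": -0.775,"z": -0.17,"ax": 0,"ay": 0,"az": 1,"jaw": 1},{"x": -1,"y": -0.775,"z": -0.17,"ax": 0,"ay": 0,"az": 1,"jaw": 1},{"x": -1,"y": -0.775,"z": -0.17,"ax": 0,"ay": 0,"az": 1,"jaw": 1},{"x": -1,"y": -0.775,"z": -0.17,"ax": 0,"ay": 0,"az": 1,"jaw": 1}]'

```text
time: 1.35
tool_pos: [329.7, 261.2, 260.7]
tcp_rot: [-3.142, -0.0, 1.69]
contact_force: [-0.4, 0.8, -0.1]
grip_width: 91.7
finger_force: 0.0
```

Request:
send_rows --rows '[{"x": -1,"y": 0.585,"z": 0,"ax": 0,"ay": 0,"az": 0.81,"jaw": 1},{"x": -1,"y": 0.585,"z": 0,"ax": 0,"ay": 0,"az": 0.81,"jaw": 1},{"x": -1,"y": 0.585,"z": 0,"ax": 0,"ay": 0,"az": 0.81,"jaw": 1},{"x": -1,"y": 0.585,"z": 0,"ax": 0,"ay": 0,"az": 0.81,"jaw": 1},{"x": -1,"y": 0.585,"z": 0,"ax": 0,"ay": 0,"az": 0.81,"jaw": 1},{"x": -1,"y": 0.585,"z": 0,"ax": 0,"ay": 0,"az": 0.81,"jaw": 1},{"x": -1,"y": 0.585,"z": 0,"ax": 0,"ay": 0,"az": 0.81,"jaw": 1},{"x": -1,"y": 0.585,"z": 0,"ax": 0,"ay": 0,"az": 0.81,"jaw": 1},{"x": -1,"y": 0.585,"z": 0,"ax": 0,"ay": 0,"az": 0.81,"jaw": 1},{"x": -1,"y": 0.585,"z": 0,"ax": 0,"ay": 0,"az": 0.81,"jaw": 1}]'

```text
time: 2.6
tool_pos: [469.4, 76.4, 260.8]
tcp_rot: [3.141, -0.0, 0.841]
contact_force: [0.7, -0.4, -0.1]
grip_width: 91.9
finger_force: 0.0
```

Request:
send_rows --rows '[{"x": -0.35,"y": 0.36,"z": 0,"ax": 0,"ay": 0,"az": 0,"jaw": 1},{"x": -0.69,"y": 0.725,"z": 0,"ax": 0,"ay": 0,"az": 0,"jaw": 1},{"x": -0.69,"y": 0.725,"z": 0,"ax": 0,"ay": 0,"az": 0,"jaw": 1},{"x": -0.8,"y": 0.85,"z": 0,"ax": 0,"ay": 0,"az": 0,"jaw": 1},{"x": -1,"y": 1,"z": 0,"ax": 0,"ay": 0,"az": 0,"jaw": 1},{"x": -1,"y": 1,"z": 0,"ax": 0,"ay": 0,"az": 0,"jaw": 1},{"x": -1,"y": 1,"z": 0,"ax": 0,"ay": 0,"az": 0,"jaw": 1},{"x": -1,"y": 1,"z": 0,"ax": 0,"ay": 0,"az": 0,"jaw": 1},{"x": -1,"y": 1,"z": 0,"ax": 0,"ay": 0,"az": 0,"jaw": 1},{"x": -1,"y": 1,"z": 0,"ax": 0,"ay": 0,"az": 0,"jaw": 1}]'

```text
time: 3.85
tool_pos: [485.2, -205.6, 260.8]
tcp_rot: [3.141, -0.0, 0.842]
contact_force: [0.7, 0.4, 0.8]
grip_width: 91.8
finger_force: 0.0
```

Request:
send_rows --rows '[{"x": -0.385,"y": 0.45,"z": 0,"ax": 0,"ay": 0,"az": 0,"jaw": 1},{"x": -0.385,"y": 0.45,"z": 0,"ax": 0,"ay": 0,"az": 0,"jaw": 1},{"x": -0.385,"y": 0.45,"z": 0,"ax": 0,"ay": 0,"az": 0,"jaw": 1},{"x": -0.385,"y": 0.45,"z": 0,"ax": 0,"ay": 0,"az": 0,"jaw": 1},{"x": -0.385,"y": 0.45,"z": 0,"ax": 0,"ay": 0,"az": 0,"jaw": 1},{"x": -0.385,"y": 0.45,"z": 0,"ax": 0,"ay": 0,"az": 0,"jaw": 1},{"x": -0.385,"y": 0.45,"z": 0,"ax": 0,"ay": 0,"az": 0,"jaw": 1},{"x": -0.385,"y": 0.45,"z": 0,"ax": 0,"ay": 0,"az": 0,"jaw": 1},{"x": -0.385,"y": 0.45,"z": 0,"ax": 0,"ay": 0,"az": 0,"jaw": 1},{"x": -0.385,"y": 0.45,"z": 0,"ax": 0,"ay": 0,"az": 0,"jaw": 1}]'

```text
time: 5.1
tool_pos: [500.7, -323.7, 260.7]
tcp_rot: [-3.141, -0.0, 0.84]
contact_force: [0.6, 0.2, -0.1]
grip_width: 91.5
finger_force: 0.0
```

```bash
cat >> h.py <<'E'
from scipy.spatial.transform import Rotation as Ro
def wcloud():
    s=bot.get_obs();p,d=bot.capture('wrist');m=bot.camera_model('wrist')
    f=192/np.tan(np.radians(m['vertical_fov'])/2)
    v,u=np.mgrid[:384,:512]
    a=(u-m['cx'])/f;b=(v-m['cy'])/f;r=np.hypot(a,b)+1e-9
    t=np.tan(np.minimum(r,1.5))/r
    C=np.dstack([a*t*d,b*t*d,d])
    T=m['T_tool_cam'];L=C@T[:3,:3].T+T[:3,3]
    W=L@Ro.from_euler('xyz',s['tcp_rot']).as_matrix().T+s['tool_pos']
    W[d==0]=np.nan
    return s,p,W
E
python3 - <<'E'
from h import *
np.set_printoptions(precision=1,suppress=True)
s,p,W=wcloud();np.savez('pics/w1.npz',p=p,W=W)
cv2.imwrite('pics/w1.png',cv2.resize(p[:,:,::-1],(800,600),interpolation=cv2.INTER_CUBIC))
q=(W[...,2]>122)&(W[...,2]<142)
X=W[q];print(len(X),np.median(X[:,2]))
r=cv2.minAreaRect(X[:,:2].astype(np.float32));print('rails',r)
q=(W[...,2]>106)&(W[...,2]<118);X=W[q];print('module',len(X),np.median(X[:,2]),cv2.minAreaRect(X[:,:2].astype(np.float32)))
t=np.load('pics/wt.npz')['W'];q=(t[...,2]>126)&(t[...,2]<142)&(abs(t[...,0]-550)<160)&(abs(t[...,1]+370)<150);X=t[q];print('top rails',len(X),cv2.minAreaRect(X[:,:2].astype(np.float32)))
E
```

```text
3079 133.26709578153108
rails ((538.3777465820312, -384.342529296875), (517.9401245117188, 235.40721130371094), 87.51022338867188)
module 7935 111.53435582795774 ((476.55438232421875, -346.34814453125), (509.3029479980469, 373.7932434082031), 44.57792282104492)
top rails 624 ((547.8758544921875, -361.198486328125), (184.07315063476562, 134.84103393554688), 49.97642135620117)
```

View pics/w1.png

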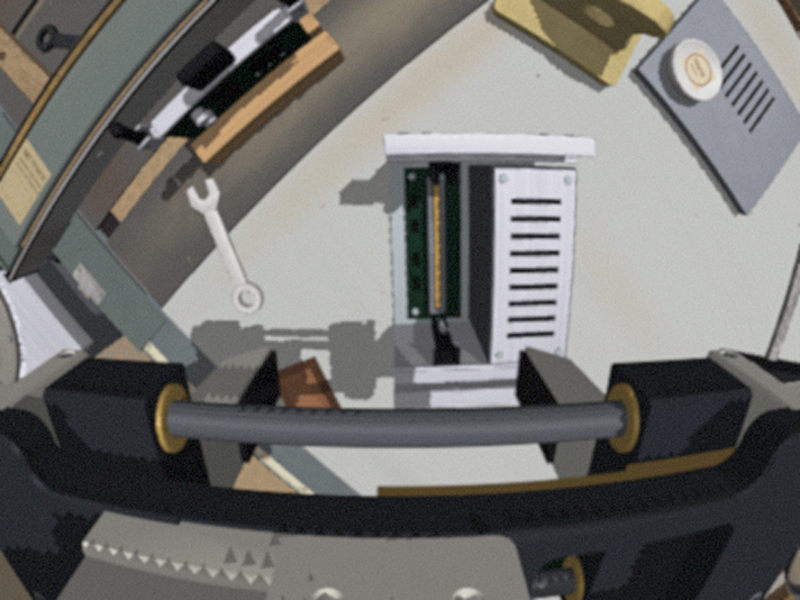

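The rack fills the centre of the wrist view. The slot, with gold contacts, runs vertically at column 437 from row 165 to 330, between rails at rows 145 and 370. The card in its stand is at the top left, with its grip at (205,65). The top camera's rail rectangle comes out at 184 x 135, which matches the given size.

```bash
python3 - <<'E'
from h import *
np.set_printoptions(precision=1,suppress=True)
D=np.load('pics/w1.npz');p,W=D['p'].astype(int),D['W']
k=.64
v,u=np.mgrid[:384,:512]
box=lambda a,b,c,d:(u>a*k)&(u<b*k)&(v>c*k)&(v<d*k)
q=box(370,610,120,385)&(W[...,2]>127)&(W[...,2]<140);X=W[q]
r=cv2.minAreaRect(X[:,:2].astype(np.float32));print('rails',len(X),r)
q=box(485,585,160,370)&(W[...,2]>108)&(W[...,2]<116);X=W[q]
r2=cv2.minAreaRect(X[:,:2].astype(np.float32));print('module',len(X),np.median(X[:,2]),r2)
c=p
g=box(400,470,160,330)&(c[...,0]>120)&(c[...,0]-c[...,2]>50);X=W[g]
print('gold',len(X),np.median(X,0),cv2.minAreaRect(X[:,:2].astype(np.float32)))
y=cv2.fitLine(X[:,:2].astype(np.float32),cv2.DIST_HUBER,0,.01,.01).ravel();print(y,np.degrees(np.arctan2(y[1],y[0])))
dark=box(420,462,150,200)&(c.max(-1)<45)&(W[...,2]>85);print('gp',dark.sum(),np.median(W[dark],0),np.nanmax(W[dark],0))
dark=box(420,470,310,370)&(c.max(-1)<45)&(W[...,2]>85);print('gm',dark.sum(),np.median(W[dark],0))
# edges of rails per rack frame
th=np.radians(-40.0);ex=np.array([np.cos(th),np.sin(th)]);ey=np.array([-ex[1],ex[0]])
def rk(X):return np.c_[(X[:,:2]-[500,-323])@ex,(X[:,:2]-[500,-323])@ey,X[:,2]]
for n,q in(('rails',box(370,610,120,385)&(W[...,2]>127)&(W[...,2]<140)),('module',box(485,585,160,370)&(W[...,2]>108)&(W[...,2]<116)),('gold',g)):
    Z=rk(W[q]);print(n,np.percentile(Z,[1,50,99],axis=0))
for t in(box(420,462,150,200),box(420,470,310,370)):
    Z=rk(W[t&(W[...,2]>88)&(W[...,2]<112)]);print('guide',len(Z),np.percentile(Z,[1,50,99],axis=0) if len(Z) else'')
# card: grip black & stiffener
cb=box(120,310,0,150)
q=cb&(W[...,2]>138)&(W[...,2]<156)&(c.max(-1)<60);
gq=box(165,240,30,100)&(W[...,2]>130)&(W[...,2]<156);X=W[gq];print('grip',len(X),np.median(X,0),cv2.minAreaRect(X[:,:2].astype(np.float32)))
t=np.load('pics/wt.npz');T=t['W'];m=(abs(T[...,0]-505)<30)&(abs(T[...,1]+139)<30)&(T[...,2]>130)&(T[...,2]<155);X=T[m];print('topgrip',len(X),np.median(X,0),cv2.minAreaRect(X[:,:2].astype(np.float32)))
m=(abs(T[...,0]-505)<90)&(abs(T[...,1]+139)<40)&(T[...,2]>105)&(T[...,2]<122);X=T[m];l=cv2.fitLine(X[:,:2].astype(np.float32),cv2.DIST_HUBER,0,.01,.01).ravel();print('stiff',len(X),l,np.degrees(np.arctan2(l[1],l[0])),cv2.minAreaRect(X[:,:2].astype(np.float32)))
m=(abs(T[...,0]-505)<110)&(abs(T[...,1]+150)<50)&(T[...,2]>36)&(T[...,2]<44);X=T[m];print('stand',len(X),cv2.minAreaRect(X[:,:2].astype(np.float32)))
E
```

```text
rails 1723 ((604.2567138671875, -295.9290771484375), (13.054963111877441, 134.08973693847656), 50.030696868896484)
module 6308 111.42227885504494 ((574.94677734375, -382.5347900390625), (142.12164306640625, 61.899173736572266), 50.07440185546875)
gold 223 [nan nan nan] ((524.2648315429688, -347.5184020996094), (100.97834014892578, 4.100070953369141), 50.06180953979492)
[0. 0. 0. 0.] 0.0
gp 205 [ 572.1 -291.4  101.9] [ 581.2 -281.   105.7]
gm 196 [ 485.2 -395.    99.5]
rails [[ -3.5  81.4 131.6]
 [ 57.7  87.6 133.3]
 [128.2  94.  135.1]]
module [[ 65.7 -64.3 108.5]
 [ 93.4   9.9 111.4]
 [125.1  72.3 113.3]]
gold [[nan nan nan]
 [nan nan nan]
 [nan nan nan]]
guide 365 [[ 19.3  62.4  91.7]
 [ 34.5  73.4 102.1]
 [ 46.   81.9 104.9]]
guide 398 [[ 15.8 -75.8  88.8]
 [ 35.  -68.9 101.1]
 [ 52.6 -57.3 104.7]]
grip 537 [ 507.1 -136.9  145.2] ((506.2651672363281, -134.0663299560547), (12.613241195678711, 33.56782150268555), 83.95985412597656)
topgrip 102 [ 504.4 -136.1  146.1] ((504.5545959472656, -133.70811462402344), (11.844696044921875, 33.00973129272461), 85.61939239501953)
stiff 286 [   1.    -0.1  503.1 -134.6] -4.471879 ((504.1599426269531, -133.19610595703125), (14.943941116333008, 150.4464569091797), 85.3093490600586)
stand 545 ((506.8122253417969, -139.53314208984375), (39.76973342895508, 148.16976928710938), 84.9946060180664)
```

Request:
send_rows --rows '[{"x": 0.2,"y": -0.17,"z": 0.05,"ax": 0,"ay": 0,"az": 0.2,"jaw": 0.3},{"x": 0.72,"y": -0.616,"z": 0.2,"ax": 0,"ay": 0,"az": 0.885,"jaw": 0.3},{"x": 0.72,"y": -0.616,"z": 0.2,"ax": 0,"ay": 0,"az": 0.885,"jaw": 0.3},{"x": 0.72,"y": -0.616,"z": 0.2,"ax": 0,"ay": 0,"az": 0.885,"jaw": 0.3},{"x": 0.72,"y": -0.616,"z": 0.2,"ax": 0,"ay": 0,"az": 0.885,"jaw": 0.3},{"x": 0.72,"y": -0.616,"z": 0.2,"ax": 0,"ay": 0,"az": 0.885,"jaw": 0.3},{"x": 0.72,"y": -0.616,"z": 0.2,"ax": 0,"ay": 0,"az": 0.885,"jaw": 0.3},{"x": 0.72,"y": -0.616,"z": 0.2,"ax": 0,"ay": 0,"az": 0.885,"jaw": 0.3},{"x": 0.72,"y": -0.616,"z": 0.2,"ax": 0,"ay": 0,"az": 0.885,"jaw": 0.3},{"x": 0.72,"y": -0.616,"z": 0.2,"ax": 0,"ay": 0,"az": 0.885,"jaw": 0.3}]'

```text
time: 6.4
tool_pos: [505.0, -134.4, 220.7]
tcp_rot: [-3.142, -0.0, -0.086]
contact_force: [0.2, 1.2, 0.9]
grip_width: 59.7
finger_force: 0.0
```

```bash
python3 - <<'E'
from h import *
np.set_printoptions(precision=1,suppress=True)
s,p,W=wcloud();np.savez('pics/w2.npz',p=p,W=W);print(s['tool_pos'],s['tcp_rot'],s['grip_width'])
cv2.imwrite('pics/w2.png',cv2.resize(p[:,:,::-1],(800,600),interpolation=cv2.INTER_CUBIC))
a=(abs(W[...,0]-505)<110)&(abs(W[...,1]+134)<45)
for lo,hi,hx in((140,153,25),(109,119,70),(30,46,110),(158,180,110)):
    X=W[a&(W[...,2]>lo)&(W[...,2]<hi)&(abs(W[...,0]-505)<hx)]
    l=cv2.fitLine(X[:,:2].astype(np.float32),cv2.DIST_HUBER,0,.01,.01).ravel()
    print(lo,len(X),np.median(X,0),X.min(0),X.max(0),cv2.minAreaRect(X[:,:2].astype(np.float32)),np.degrees(np.arctan2(l[1],l[0])))
E
```

```text
[ 505.  -134.4  220.7] [-3.1 -0.  -0.1] 59.717951498673756
140 559 [ 507.4 -133.5  146.1] [ 489.2 -140.1  140.3] [ 523.  -126.8  148.7] ((505.965576171875, -133.1292266845703), (11.572580337524414, 33.788421630859375), 85.26583099365234) -4.004696
109 1237 [ 524.5 -133.9  114.3] [ 435.3 -145.2  109.5] [ 564.7 -121.3  118.8] ((500.1627502441406, -132.89749145507812), (14.049440383911133, 130.46771240234375), 85.36518859863281) -5.0062046
30 3216 [ 516.9 -131.8   39.4] [ 433.9 -163.9   36. ] [ 585.6 -104.    42.1] ((509.3597717285156, -133.60406494140625), (49.972957611083984, 149.39675903320312), 85.64447784423828) -14.6437845
158 178 [ 567.7 -138.3  165. ] [ 562.8 -143.3  158.3] [ 572.  -133.3  168.1] ((567.4764404296875, -138.23703002929688), (9.489680290222168, 8.645339012145996), 84.92391967773438) -59.06175
```

View pics/w2.png

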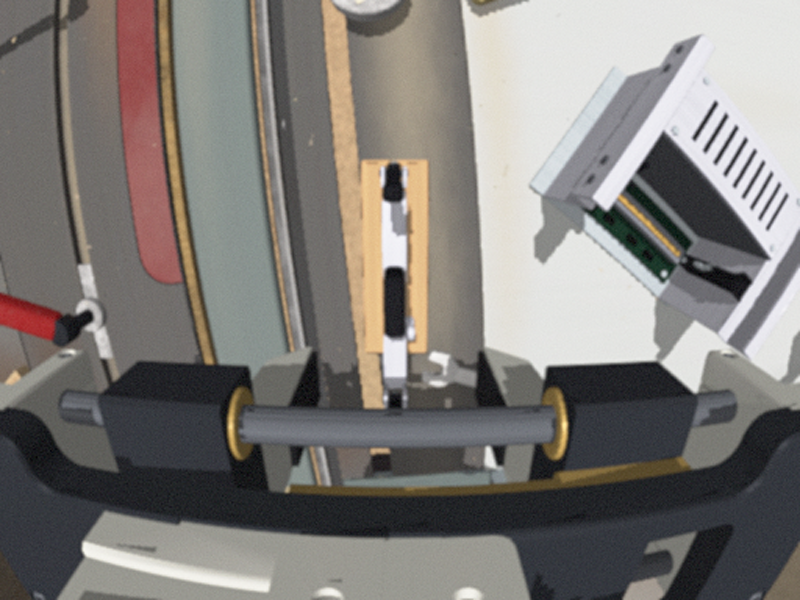

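Request:
send_rows --rows '[{"x": 0.005,"y": -0.006,"z": 0.15,"ax": 0,"ay": 0,"az": 0,"jaw": 0},{"x": 0.005,"y": -0.006,"z": 0.35,"ax": 0,"ay": 0,"az": 0,"jaw": 0},{"x": 0.005,"y": -0.006,"z": 0.48,"ax": 0,"ay": 0,"az": 0,"jaw": 0},{"x": 0.005,"y": -0.006,"z": 0.513,"ax": 0,"ay": 0,"az": 0,"jaw": 0},{"x": 0.005,"y": -0.006,"z": 0.513,"ax": 0,"ay": 0,"az": 0,"jaw": -1},{"x": 0.005,"y": -0.006,"z": 0.513,"ax": 0,"ay": 0,"az": 0,"jaw": -1},{"x": 0.005,"y": -0.006,"z": 0.513,"ax": 0,"ay": 0,"az": 0,"jaw": -1},{"x": 0.005,"y": -0.006,"z": 0.513,"ax": 0,"ay": 0,"az": 0,"jaw": -1},{"x": 0.005,"y": -0.006,"z": 0.513,"ax": 0,"ay": 0,"az": 0,"jaw": -1},{"x": 0.005,"y": -0.006,"z": 0.513,"ax": 0,"ay": 0,"az": 0,"jaw": -1}]'

```text
time: 7.7
tool_pos: [506.5, -133.1, 118.7]
tcp_rot: [3.141, -0.001, -0.086]
contact_force: [-0.6, 1.8, 5.2]
grip_width: 11.8
finger_force: 30.0
```

Request:
send_rows --rows '[{"x": 0,"y": 0,"z": -0.03,"ax": 0,"ay": 0,"az": 0,"jaw": -1},{"x": 0,"y": 0,"z": -0.1,"ax": 0,"ay": 0,"az": 0,"jaw": -1},{"x": 0,"y": 0,"z": -0.2,"ax": 0,"ay": 0,"az": 0,"jaw": -1},{"x": 0,"y": 0,"z": -0.32,"ax": 0,"ay": 0,"az": 0,"jaw": -1},{"x": 0,"y": 0,"z": -0.45,"ax": 0,"ay": 0,"az": 0,"jaw": -1},{"x": 0,"y": 0,"z": -0.58,"ax": 0,"ay": 0,"az": 0,"jaw": -1},{"x": 0,"y": 0,"z": -0.66,"ax": 0,"ay": 0,"az": 0,"jaw": -1},{"x": 0,"y": 0,"z": -0.7,"ax": 0,"ay": 0,"az": 0,"jaw": -1},{"x": 0,"y": 0,"z": -0.7,"ax": 0,"ay": 0,"az": 0,"jaw": -1},{"x": 0,"y": 0,"z": -0.7,"ax": 0,"ay": 0,"az": 0,"jaw": -1}]'

```text
time: 8.95
tool_pos: [505.7, -132.9, 257.3]
tcp_rot: [-3.141, 0.002, -0.086]
contact_force: [0.2, 0.3, -3.6]
grip_width: 11.7
finger_force: 30.0
```

Request:
send_rows --rows '[{"x": 0.02,"y": 0.1,"z": 0,"ax": 0,"ay": 0,"az": -0.09,"jaw": -1},{"x": 0.05,"y": 0.25,"z": 0,"ax": 0,"ay": 0,"az": -0.23,"jaw": -1},{"x": 0.1,"y": 0.45,"z": 0,"ax": 0,"ay": 0,"az": -0.4,"jaw": -1},{"x": 0.14,"y": 0.65,"z": 0,"ax": 0,"ay": 0,"az": -0.57,"jaw": -1},{"x": 0.17,"y": 0.83,"z": 0,"ax": 0,"ay": 0,"az": -0.74,"jaw": -1},{"x": 0.19,"y": 0.95,"z": 0,"ax": 0,"ay": 0,"az": -0.86,"jaw": -1},{"x": 0.2,"y": 1,"z": 0,"ax": 0,"ay": 0,"az": -0.915,"jaw": -1},{"x": 0.2,"y": 1,"z": 0,"ax": 0,"ay": 0,"az": -0.915,"jaw": -1},{"x": 0.2,"y": 1,"z": 0,"ax": 0,"ay": 0,"az": -0.915,"jaw": -1},{"x": 0.2,"y": 1,"z": 0,"ax": 0,"ay": 0,"az": -0.915,"jaw": -1}]'

```text
time: 10.2
tool_pos: [528.8, -335.1, 258.1]
tcp_rot: [-3.141, -0.0, 0.872]
contact_force: [-0.9, -0.5, -3.4]
grip_width: 11.9
finger_force: 30.0
```

```bash
python3 - <<'E'
from h import *
np.set_printoptions(precision=1,suppress=True)
s,p,W=wcloud();np.savez('pics/w3.npz',p=p,W=W);print(s['tool_pos'],s['tcp_rot'],s['contact_force'],s['moment'])
cv2.imwrite('pics/w3.png',cv2.resize(p[:,:,::-1],(800,600),interpolation=cv2.INTER_CUBIC))
p2,W2=cloud('top');np.savez('pics/t3.npz',p=p2,W=W2)
th=np.radians(-40.0);ex=np.array([np.cos(th),np.sin(th)]);ey=np.array([-ex[1],ex[0]])
O=[527.8,-343.5]
R=np.dstack([(W[...,:2]-O)@ex,(W[...,:2]-O)@ey,W[...,2]])
np.save('pics/R3.npy',R)
def show(n,q):
    X=R[q];print(n,len(X),np.percentile(X,[1,50,99],axis=0) if len(X) else '')
n=(abs(R[...,0])<140)&(abs(R[...,1])<110)
show('rails+',n&(R[...,2]>128)&(R[...,2]<138)&(R[...,1]>75))
show('rails-',n&(R[...,2]>128)&(R[...,2]<138)&(R[...,1]<-75))
show('module',n&(R[...,2]>108)&(R[...,2]<116)&(R[...,0]>20))
show('guide+',(abs(R[...,0])<12)&(R[...,2]>90)&(R[...,2]<110)&(R[...,1]>50)&(R[...,1]<80))
show('grip',(abs(R[...,0])<30)&(R[...,2]>275)&(R[...,2]<292)&(abs(R[...,1])<30))
show('stiff',(abs(R[...,0])<30)&(R[...,2]>245)&(R[...,2]<260)&(abs(R[...,1])<80))
show('lev+',(abs(R[...,0])<30)&(R[...,2]>295)&(R[...,2]<320)&(R[...,1]>40)&(R[...,1]<80))
E
```

```text
[ 528.8 -335.1  258.1] [-3.1 -0.   0.9] [-0.9 -0.5 -3.4] [-0.1  0.1  0. ]
rails+ 1734 [[-38.2  79.6 131.7]
 [ 26.6  85.5 133.4]
 [ 93.6  91.4 135. ]]
rails- 0 
module 6398 [[ 30.9 -57.8 108.4]
 [ 60.   10.8 111.4]
 [ 91.1  70.2 113.2]]
guide+ 31 [[  3.   60.6  94.6]
 [  9.3  76.1 102.6]
 [ 11.4  78.2 103.7]]
grip 1296 [[-16.9  -8.3 275.2]
 [ -5.2  17.  284.9]
 [  6.5  24.2 291.3]]
stiff 2039 [[-12.2 -50.5 252.2]
 [ -5.2  32.7 253.8]
 [  2.   71.1 259.4]]
lev+ 627 [[-10.1  64.5 298. ]
 [ -5.2  69.1 304.2]
 [ -0.2  73.3 306. ]]
```

View pics/w3.png

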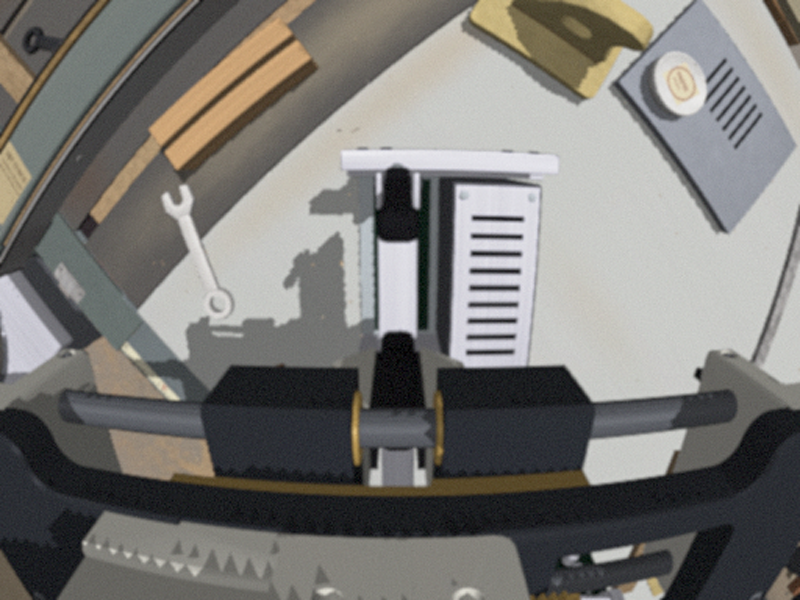

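Rails and module read at their nominal places in my rack frame. The card hangs 5 mm short in x and 6.5 mm over in y. I'll shift it over and lower it to just above the mouth.

Request:
send_rows --rows '[{"x": -0.015,"y": 0.012,"z": 0,"ax": 0,"ay": 0,"az": 0,"jaw": -1},{"x": -0.0325,"y": 0.026,"z": 0.02,"ax": 0,"ay": 0,"az": 0,"jaw": -1},{"x": -0.0325,"y": 0.026,"z": 0.06,"ax": 0,"ay": 0,"az": 0,"jaw": -1},{"x": -0.0325,"y": 0.026,"z": 0.1,"ax": 0,"ay": 0,"az": 0,"jaw": -1},{"x": -0.0325,"y": 0.026,"z": 0.14,"ax": 0,"ay": 0,"az": 0,"jaw": -1},{"x": -0.0325,"y": 0.026,"z": 0.18,"ax": 0,"ay": 0,"az": 0,"jaw": -1},{"x": -0.0325,"y": 0.026,"z": 0.2,"ax": 0,"ay": 0,"az": 0,"jaw": -1},{"x": -0.0325,"y": 0.026,"z": 0.205,"ax": 0,"ay": 0,"az": 0,"jaw": -1},{"x": -0.0325,"y": 0.026,"z": 0.205,"ax": 0,"ay": 0,"az": 0,"jaw": -1},{"x": -0.0325,"y": 0.026,"z": 0.205,"ax": 0,"ay": 0,"az": 0,"jaw": -1}]'

```text
time: 11.55
tool_pos: [528.6, -344.2, 217.4]
tcp_rot: [3.141, -0.0, 0.872]
contact_force: [0.4, 0.0, -3.1]
grip_width: 11.9
finger_force: 30.0
```

```bash
python3 - <<'E'
from h import *
np.set_printoptions(precision=1,suppress=True)
s,p,W=wcloud();print(s['tool_pos'],s['contact_force'],s['moment'])
# rough crop of both views for a check
p1,_=bot.capture('scene')
a=cv2.resize(p[60:260,180:400][:,:,::-1],None,fx=1.8,fy=1.8,interpolation=cv2.INTER_CUBIC)
b=cv2.resize(p1[140:250,200:310][:,:,::-1],(360,360),interpolation=cv2.INTER_CUBIC)
cv2.imwrite('pics/w4.png',np.hstack([a,b]))
th=np.radians(-40.0);ex=np.array([np.cos(th),np.sin(th)]);ey=np.array([-ex[1],ex[0]])
R=np.dstack([(W[...,:2]-[527.8,-343.5])@ex,(W[...,:2]-[527.8,-343.5])@ey,W[...,2]])
def show(n,q):
    X=R[q];print(n,len(X),np.percentile(X,[1,50,99],axis=0) if len(X) else '')
n=(abs(R[...,0])<140)&(abs(R[...,1])<110)
show('rails+',n&(R[...,2]>128)&(R[...,2]<138)&(R[...,1]>75))
show('module',n&(R[...,2]>108)&(R[...,2]<116)&(R[...,0]>20))
z=s['tool_pos'][2]
show('stiff',(abs(R[...,0])<15)&(abs(R[...,2]-z+3)<5)&(R[...,1]>20)&(R[...,1]<80))
show('lev+',(abs(R[...,0])<15)&(abs(R[...,2]-z-45)<8)&(R[...,1]>40)&(R[...,1]<80))
E
```

```text
[ 528.6 -344.2  217.4] [ 0.4  0.  -3.1] [-0.1  0.1 -0. ]
rails+ 2458 [[-38.   79.6 131.6]
 [ 24.7  85.7 133.4]
 [ 93.7  91.9 135. ]]
module 7683 [[ 31.  -45.9 108.5]
 [ 59.8  16.6 111.4]
 [ 90.9  70.4 113.1]]
stiff 1255 [[ -6.2  20.5 211.6]
 [  0.6  35.5 213.1]
 [  7.4  72.6 219.1]]
lev+ 626 [[ -4.4  57.4 257.4]
 [  0.6  62.  263.5]
 [  5.6  66.2 265.5]]
```

View pics/w4.png

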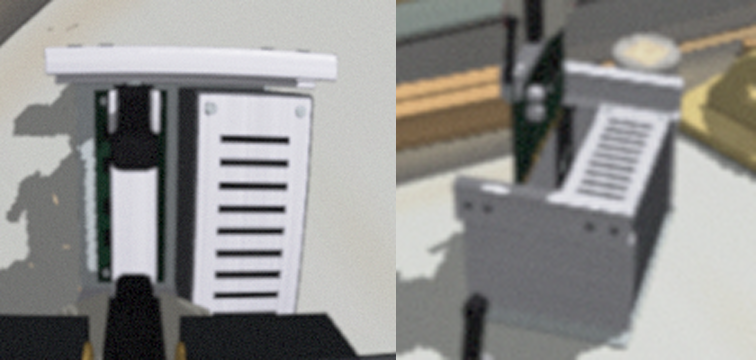

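The card hangs upright over the slot in both views, centred between the rails to about 0.6 mm. Now I'll ease it through the flare.

Request:
send_rows --rows '[{"x": 0,"y": -0.0025,"z": 0.01,"ax": 0,"ay": 0,"az": 0,"jaw": -1},{"x": 0,"y": -0.0025,"z": 0.02,"ax": 0,"ay": 0,"az": 0,"jaw": -1},{"x": 0,"y": -0.0025,"z": 0.03,"ax": 0,"ay": 0,"az": 0,"jaw": -1},{"x": 0,"y": -0.0025,"z": 0.04,"ax": 0,"ay": 0,"az": 0,"jaw": -1},{"x": 0,"y": -0.0025,"z": 0.055,"ax": 0,"ay": 0,"az": 0,"jaw": -1},{"x": 0,"y": -0.0025,"z": 0.07,"ax": 0,"ay": 0,"az": 0,"jaw": -1},{"x": 0,"y": -0.0025,"z": 0.085,"ax": 0,"ay": 0,"az": 0,"jaw": -1},{"x": 0,"y": -0.0025,"z": 0.1,"ax": 0,"ay": 0,"az": 0,"jaw": -1},{"x": 0,"y": -0.0025,"z": 0.11,"ax": 0,"ay": 0,"az": 0,"jaw": -1},{"x": 0,"y": -0.0025,"z": 0.115,"ax": 0,"ay": 0,"az": 0,"jaw": -1}]'

```text
time: 12.9
tool_pos: [528.1, -343.8, 194.0]
tcp_rot: [-3.141, -0.0, 0.872]
contact_force: [0.1, -0.1, -2.3]
grip_width: 11.5
finger_force: 30.0
```

Request:
send_rows --rows '[{"x": 0,"y": 0,"z": 0.01,"ax": 0,"ay": 0,"az": 0,"jaw": -1},{"x": 0,"y": 0,"z": 0.02,"ax": 0,"ay": 0,"az": 0,"jaw": -1},{"x": 0,"y": 0,"z": 0.03,"ax": 0,"ay": 0,"az": 0,"jaw": -1},{"x": 0,"y": 0,"z": 0.04,"ax": 0,"ay": 0,"az": 0,"jaw": -1},{"x": 0,"y": 0,"z": 0.05,"ax": 0,"ay": 0,"az": 0,"jaw": -1},{"x": 0,"y": 0,"z": 0.06,"ax": 0,"ay": 0,"az": 0,"jaw": -1},{"x": 0,"y": 0,"z": 0.07,"ax": 0,"ay": 0,"az": 0,"jaw": -1},{"x": 0,"y": 0,"z": 0.08,"ax": 0,"ay": 0,"az": 0,"jaw": -1},{"x": 0,"y": 0,"z": 0.085,"ax": 0,"ay": 0,"az": 0,"jaw": -1},{"x": 0,"y": 0,"z": 0.085,"ax": 0,"ay": 0,"az": 0,"jaw": -1}]'

```text
time: 14.15
tool_pos: [528.1, -343.8, 177.0]
tcp_rot: [-3.141, -0.0, 0.872]
contact_force: [-0.1, -0.0, -4.2]
grip_width: 11.7
finger_force: 30.0
```

Request:
send_rows --rows '[{"x": 0,"y": 0,"z": 0.01,"ax": 0,"ay": 0,"az": 0,"jaw": -1},{"x": 0,"y": 0,"z": 0.02,"ax": 0,"ay": 0,"az": 0,"jaw": -1},{"x": 0,"y": 0,"z": 0.03,"ax": 0,"ay": 0,"az": 0,"jaw": -1},{"x": 0,"y": 0,"z": 0.04,"ax": 0,"ay": 0,"az": 0,"jaw": -1},{"x": 0,"y": 0,"z": 0.05,"ax": 0,"ay": 0,"az": 0,"jaw": -1},{"x": 0,"y": 0,"z": 0.06,"ax": 0,"ay": 0,"az": 0,"jaw": -1},{"x": 0,"y": 0,"z": 0.07,"ax": 0,"ay": 0,"az": 0,"jaw": -1},{"x": 0,"y": 0,"z": 0.08,"ax": 0,"ay": 0,"az": 0,"jaw": -1},{"x": 0,"y": 0,"z": 0.09,"ax": 0,"ay": 0,"az": 0,"jaw": -1},{"x": 0,"y": 0,"z": 0.1,"ax": 0,"ay": 0,"az": 0,"jaw": -1}]'

```text
time: 15.4
tool_pos: [528.1, -343.8, 157.0]
tcp_rot: [3.142, -0.0, 0.872]
contact_force: [0.2, 0.5, -3.0]
grip_width: 11.9
finger_force: 30.0
```

Request:
send_rows --rows '[{"x": 0,"y": 0,"z": 0.008,"ax": 0,"ay": 0,"az": 0,"jaw": -1},{"x": 0,"y": 0,"z": 0.016,"ax": 0,"ay": 0,"az": 0,"jaw": -1},{"x": 0,"y": 0,"z": 0.024,"ax": 0,"ay": 0,"az": 0,"jaw": -1},{"x": 0,"y": 0,"z": 0.032,"ax": 0,"ay": 0,"az": 0,"jaw": -1},{"x": 0,"y": 0,"z": 0.04,"ax": 0,"ay": 0,"az": 0,"jaw": -1},{"x": 0,"y": 0,"z": 0.048,"ax": 0,"ay": 0,"az": 0,"jaw": -1},{"x": 0,"y": 0,"z": 0.056,"ax": 0,"ay": 0,"az": 0,"jaw": -1},{"x": 0,"y": 0,"z": 0.064,"ax": 0,"ay": 0,"az": 0,"jaw": -1},{"x": 0,"y": 0,"z": 0.072,"ax": 0,"ay": 0,"az": 0,"jaw": -1},{"x": 0,"y": 0,"z": 0.08,"ax": 0,"ay": 0,"az": 0,"jaw": -1}]'

```text
time: 16.65
tool_pos: [528.1, -343.8, 141.0]
tcp_rot: [-3.142, -0.0, 0.872]
contact_force: [-1.5, 1.8, 2.1]
grip_width: 12.2
finger_force: 30.0
```

Request:
send_rows --rows '[{"x": 0,"y": 0,"z": 0.003,"ax": 0,"ay": 0,"az": 0,"jaw": -1},{"x": 0,"y": 0,"z": 0.006,"ax": 0,"ay": 0,"az": 0,"jaw": -1},{"x": 0,"y": 0,"z": 0.009,"ax": 0,"ay": 0,"az": 0,"jaw": -1},{"x": 0,"y": 0,"z": 0.012,"ax": 0,"ay": 0,"az": 0,"jaw": -1},{"x": 0,"y": 0,"z": 0.015,"ax": 0,"ay": 0,"az": 0,"jaw": -1},{"x": 0,"y": 0,"z": 0.018,"ax": 0,"ay": 0,"az": 0,"jaw": -1},{"x": 0,"y": 0,"z": 0.021,"ax": 0,"ay": 0,"az": 0,"jaw": -1},{"x": 0,"y": 0,"z": 0.024,"ax": 0,"ay": 0,"az": 0,"jaw": -1},{"x": 0,"y": 0,"z": 0.027,"ax": 0,"ay": 0,"az": 0,"jaw": -1},{"x": 0,"y": 0,"z": 0.03,"ax": 0,"ay": 0,"az": 0,"jaw": -1}]'

```text
time: 17.9
tool_pos: [528.1, -343.8, 135.0]
tcp_rot: [-3.141, -0.0, 0.872]
contact_force: [-2.2, 2.2, 2.4]
grip_width: 12.3
finger_force: 30.0
```

Request:
send_rows --rows '[{"x": 0,"y": 0,"z": 0.001,"ax": 0,"ay": 0,"az": 0,"jaw": -1},{"x": 0,"y": 0,"z": 0.002,"ax": 0,"ay": 0,"az": 0,"jaw": -1},{"x": 0,"y": 0,"z": 0.003,"ax": 0,"ay": 0,"az": 0,"jaw": -1},{"x": 0,"y": 0,"z": 0.004,"ax": 0,"ay": 0,"az": 0,"jaw": -1},{"x": 0,"y": 0,"z": 0.005,"ax": 0,"ay": 0,"az": 0,"jaw": -1},{"x": 0,"y": 0,"z": 0.006,"ax": 0,"ay": 0,"az": 0,"jaw": -1},{"x": 0,"y": 0,"z": 0.007,"ax": 0,"ay": 0,"az": 0,"jaw": -1},{"x": 0,"y": 0,"z": 0.0075,"ax": 0,"ay": 0,"az": 0,"jaw": -1},{"x": 0,"y": 0,"z": 0.0075,"ax": 0,"ay": 0,"az": 0,"jaw": -1},{"x": 0,"y": 0,"z": 0.0075,"ax": 0,"ay": 0,"az": 0,"jaw": -1}]'

```text
time: 19.15
tool_pos: [528.1, -343.8, 133.5]
tcp_rot: [-3.141, -0.0, 0.872]
contact_force: [-2.3, 1.4, 2.3]
grip_width: 12.2
finger_force: 30.0
```

Request:
send_rows --rows '[{"x": 0,"y": 0,"z": 0.0005,"ax": 0,"ay": 0,"az": 0,"jaw": -1},{"x": 0,"y": 0,"z": 0.001,"ax": 0,"ay": 0,"az": 0,"jaw": -1},{"x": 0,"y": 0,"z": 0.0015,"ax": 0,"ay": 0,"az": 0,"jaw": -1},{"x": 0,"y": 0,"z": 0.002,"ax": 0,"ay": 0,"az": 0,"jaw": -1},{"x": 0,"y": 0,"z": 0.0025,"ax": 0,"ay": 0,"az": 0,"jaw": -1},{"x": 0,"y": 0,"z": 0.003,"ax": 0,"ay": 0,"az": 0,"jaw": -1},{"x": 0,"y": 0,"z": 0.003,"ax": 0,"ay": 0,"az": 0,"jaw": -1},{"x": 0,"y": 0,"z": 0.003,"ax": 0,"ay": 0,"az": 0,"jaw": -1},{"x": 0,"y": 0,"z": 0.003,"ax": 0,"ay": 0,"az": 0,"jaw": -1},{"x": 0,"y": 0,"z": 0.003,"ax": 0,"ay": 0,"az": 0,"jaw": -1}]'

```text
time: 20.4
tool_pos: [528.1, -343.8, 133.0]
tcp_rot: [-3.142, -0.0, 0.872]
contact_force: [-2.7, 2.2, 1.9]
grip_width: 11.8
finger_force: 30.0
```

Request:
send_rows --rows '[{"x": 0,"y": 0,"z": 0.0005,"ax": 0,"ay": 0,"az": 0,"jaw": -1},{"x": 0,"y": 0,"z": 0.001,"ax": 0,"ay": 0,"az": 0,"jaw": -1},{"x": 0,"y": 0,"z": 0.0015,"ax": 0,"ay": 0,"az": 0,"jaw": -1},{"x": 0,"y": 0,"z": 0.002,"ax": 0,"ay": 0,"az": 0,"jaw": -1},{"x": 0,"y": 0,"z": 0.0025,"ax": 0,"ay": 0,"az": 0,"jaw": -1},{"x": 0,"y": 0,"z": 0.003,"ax": 0,"ay": 0,"az": 0,"jaw": -1},{"x": 0,"y": 0,"z": 0.0035,"ax": 0,"ay": 0,"az": 0,"jaw": -1},{"x": 0,"y": 0,"z": 0.0035,"ax": 0,"ay": 0,"az": 0,"jaw": -1},{"x": 0,"y": 0,"z": 0.0035,"ax": 0,"ay": 0,"az": 0,"jaw": -1},{"x": 0,"y": 0,"z": 0.0035,"ax": 0,"ay": 0,"az": 0,"jaw": -1}]'

```text
time: 21.65
tool_pos: [528.1, -343.8, 132.3]
tcp_rot: [-3.142, -0.0, 0.872]
contact_force: [-3.0, 1.6, 1.0]
grip_width: 11.5
finger_force: 30.0
```

Request:
send_rows --rows '[{"x": 0,"y": 0,"z": 0.0005,"ax": 0,"ay": 0,"az": 0,"jaw": -1},{"x": 0,"y": 0,"z": 0.001,"ax": 0,"ay": 0,"az": 0,"jaw": -1},{"x": 0,"y": 0,"z": 0.0015,"ax": 0,"ay": 0,"az": 0,"jaw": -1},{"x": 0,"y": 0,"z": 0.002,"ax": 0,"ay": 0,"az": 0,"jaw": -1},{"x": 0,"y": 0,"z": 0.0025,"ax": 0,"ay": 0,"az": 0,"jaw": -1},{"x": 0,"y": 0,"z": 0.003,"ax": 0,"ay": 0,"az": 0,"jaw": -1},{"x": 0,"y": 0,"z": 0.0035,"ax": 0,"ay": 0,"az": 0,"jaw": -1},{"x": 0,"y": 0,"z": 0.0035,"ax": 0,"ay": 0,"az": 0,"jaw": -1},{"x": 0,"y": 0,"z": 0.0035,"ax": 0,"ay": 0,"az": 0,"jaw": -1},{"x": 0,"y": 0,"z": 0.0035,"ax": 0,"ay": 0,"az": 0,"jaw": -1}]'

```text
time: 22.9
tool_pos: [528.1, -343.8, 131.6]
tcp_rot: [-3.142, -0.0, 0.872]
contact_force: [-2.6, 2.2, 1.5]
grip_width: 11.6
finger_force: 30.0
```

Request:
send_rows --rows '[{"x": 0,"y": 0,"z": 0.0005,"ax": 0,"ay": 0,"az": 0,"jaw": -1},{"x": 0,"y": 0,"z": 0.001,"ax": 0,"ay": 0,"az": 0,"jaw": -1},{"x": 0,"y": 0,"z": 0.0015,"ax": 0,"ay": 0,"az": 0,"jaw": -1},{"x": 0,"y": 0,"z": 0.002,"ax": 0,"ay": 0,"az": 0,"jaw": -1},{"x": 0,"y": 0,"z": 0.0025,"ax": 0,"ay": 0,"az": 0,"jaw": -1},{"x": 0,"y": 0,"z": 0.003,"ax": 0,"ay": 0,"az": 0,"jaw": -1},{"x": 0,"y": 0,"z": 0.0035,"ax": 0,"ay": 0,"az": 0,"jaw": -1},{"x": 0,"y": 0,"z": 0.0035,"ax": 0,"ay": 0,"az": 0,"jaw": -1},{"x": 0,"y": 0,"z": 0.0035,"ax": 0,"ay": 0,"az": 0,"jaw": -1},{"x": 0,"y": 0,"z": 0.0035,"ax": 0,"ay": 0,"az": 0,"jaw": -1}]'

```text
time: 24.15
tool_pos: [528.2, -343.8, 131.2]
tcp_rot: [3.141, -0.0, 0.872]
contact_force: [-2.4, 1.3, 5.8]
grip_width: 11.9
finger_force: 30.0
```

Force rose by 4 N and the tool lagged behind its command, which looks like the contacts. A small further step should confirm it.

Request:
send_rows --rows '[{"x": 0,"y": 0,"z": 0.0003,"ax": 0,"ay": 0,"az": 0,"jaw": -1},{"x": 0,"y": 0,"z": 0.0006,"ax": 0,"ay": 0,"az": 0,"jaw": -1},{"x": 0,"y": 0,"z": 0.0009,"ax": 0,"ay": 0,"az": 0,"jaw": -1},{"x": 0,"y": 0,"z": 0.0012,"ax": 0,"ay": 0,"az": 0,"jaw": -1},{"x": 0,"y": 0,"z": 0.0012,"ax": 0,"ay": 0,"az": 0,"jaw": -1},{"x": 0,"y": 0,"z": 0.0012,"ax": 0,"ay": 0,"az": 0,"jaw": -1},{"x": 0,"y": 0,"z": 0.0012,"ax": 0,"ay": 0,"az": 0,"jaw": -1},{"x": 0,"y": 0,"z": 0.0012,"ax": 0,"ay": 0,"az": 0,"jaw": -1},{"x": 0,"y": 0,"z": 0.0012,"ax": 0,"ay": 0,"az": 0,"jaw": -1},{"x": 0,"y": 0,"z": 0.0012,"ax": 0,"ay": 0,"az": 0,"jaw": -1}]'

```text
time: 25.4
tool_pos: [528.2, -343.8, 131.1]
tcp_rot: [3.141, -0.0, 0.872]
contact_force: [-3.8, 2.2, 6.2]
grip_width: 11.5
finger_force: 30.0
```

Request:
send_rows --rows '[{"x": 0,"y": 0,"z": 0.0003,"ax": 0,"ay": 0,"az": 0,"jaw": -1},{"x": 0,"y": 0,"z": 0.0006,"ax": 0,"ay": 0,"az": 0,"jaw": -1},{"x": 0,"y": 0,"z": 0.0009,"ax": 0,"ay": 0,"az": 0,"jaw": -1},{"x": 0,"y": 0,"z": 0.0012,"ax": 0,"ay": 0,"az": 0,"jaw": -1},{"x": 0,"y": 0,"z": 0.0015,"ax": 0,"ay": 0,"az": 0,"jaw": -1},{"x": 0,"y": 0,"z": 0.0015,"ax": 0,"ay": 0,"az": 0,"jaw": -1},{"x": 0,"y": 0,"z": 0.0015,"ax": 0,"ay": 0,"az": 0,"jaw": -1},{"x": 0,"y": 0,"z": 0.0015,"ax": 0,"ay": 0,"az": 0,"jaw": -1},{"x": 0,"y": 0,"z": 0.0015,"ax": 0,"ay": 0,"az": 0,"jaw": -1},{"x": 0,"y": 0,"z": 0.0015,"ax": 0,"ay": 0,"az": 0,"jaw": -1}]'

```text
time: 26.65
tool_pos: [528.2, -343.9, 131.1]
tcp_rot: [3.141, -0.0, 0.872]
contact_force: [-4.2, 4.3, 7.5]
grip_width: 11.8
finger_force: 30.0
```

The card is at rest: z holds while force builds, at about 6 N on the contacts and with the foot about 6.4 mm above home. Next I'll release the grip and back straight up.

Request:
send_rows --rows '[{"x": 0,"y": 0,"z": 0,"ax": 0,"ay": 0,"az": 0,"jaw": -0.3},{"x": 0,"y": 0,"z": 0,"ax": 0,"ay": 0,"az": 0,"jaw": -0.3},{"x": 0,"y": 0,"z": 0,"ax": 0,"ay": 0,"az": 0,"jaw": -0.3},{"x": 0,"y": 0,"z": 0,"ax": 0,"ay": 0,"az": 0,"jaw": -0.3},{"x": 0,"y": 0,"z": -0.05,"ax": 0,"ay": 0,"az": 0,"jaw": -0.3},{"x": 0,"y": 0,"z": -0.15,"ax": 0,"ay": 0,"az": 0,"jaw": -0.3},{"x": 0,"y": 0,"z": -0.3,"ax": 0,"ay": 0,"az": 0,"jaw": -0.3},{"x": 0,"y": 0,"z": -0.4,"ax": 0,"ay": 0,"az": 0,"jaw": -1},{"x": 0,"y": 0,"z": -0.4,"ax": 0,"ay": 0,"az": 0,"jaw": -1},{"x": 0,"y": 0,"z": -0.4,"ax": 0,"ay": 0,"az": 0,"jaw": -1}]'

```text
time: 27.9
tool_pos: [527.8, -343.5, 209.7]
tcp_rot: [-3.141, -0.0, 0.872]
contact_force: [0.8, -0.1, -0.6]
grip_width: 6.8
finger_force: 0.0
```

```bash
python3 - <<'E'
from h import *
np.set_printoptions(precision=1,suppress=True)
s,p,W=wcloud();print(s['tool_pos'],s['tcp_rot'],s['contact_force'],s['grip_width'])
cv2.imwrite('pics/w5.png',cv2.resize(p[:,:,::-1],(800,600),interpolation=cv2.INTER_CUBIC))
th=np.radians(-40.0);ex=np.array([np.cos(th),np.sin(th)]);ey=np.array([-ex[1],ex[0]])
O=np.array([527.8,-343.5]);print('tool in rack',(s['tool_pos'][:2]-O)@ex,(s['tool_pos'][:2]-O)@ey)
p2,W2=cloud('top')
for nm,w in(('wrist',W),('top',W2)):
    R=np.dstack([(w[...,:2]-O)@ex,(w[...,:2]-O)@ey,w[...,2]])
    def show(n,q):
        X=R[q];print(nm,n,len(X),np.percentile(X,[1,50,99],axis=0) if len(X) else '')
    c=abs(R[...,0])<20
    show('grip',c&(abs(R[...,1])<30)&(R[...,2]>145)&(R[...,2]<170))
    for sg in(1,-1):
        show('lev%+d'%sg,c&(R[...,1]*sg>35)&(R[...,1]*sg<90)&(R[...,2]>165)&(R[...,2]<195))
        show('stiff%+d'%sg,c&(R[...,1]*sg>20)&(R[...,1]*sg<55)&(R[...,2]>110)&(R[...,2]<138))
E
```

```text
[ 527.8 -343.5  209.7] [-3.1 -0.   0.9] [ 0.8 -0.1 -0.6] 6.794529252601231
tool in rack 0.04553147032626769 -0.025996203198355945
wrist grip 690 [[ -6.  -15.2 146. ]
 [ -0.2   2.7 158.4]
 [  5.5  16.4 160.2]]
wrist lev+1 215 [[ -5.   57.7 165.5]
 [ -0.5  62.3 177.4]
 [  4.6  66.2 179.4]]
wrist stiff+1 689 [[ -7.2  20.4 125.1]
 [  0.2  37.2 126.8]
 [  6.8  52.9 128.4]]
wrist lev-1 113 [[ -5.4 -65.3 173.3]
 [ -0.7 -61.4 177.5]
 [  4.  -58.5 179.5]]
wrist stiff-1 304 [[ -5.3 -54.8 125.4]
 [ -0.3 -42.2 126.9]
 [  4.7 -29.9 128.3]]
top grip 0 
top lev+1 0 
top stiff+1 0 
top lev-1 7 [[ -5.8 -68.7 167.6]
 [ -2.8 -67.2 176.1]
 [  1.9 -65.8 180.7]]
top stiff-1 0
```

View pics/w5.png

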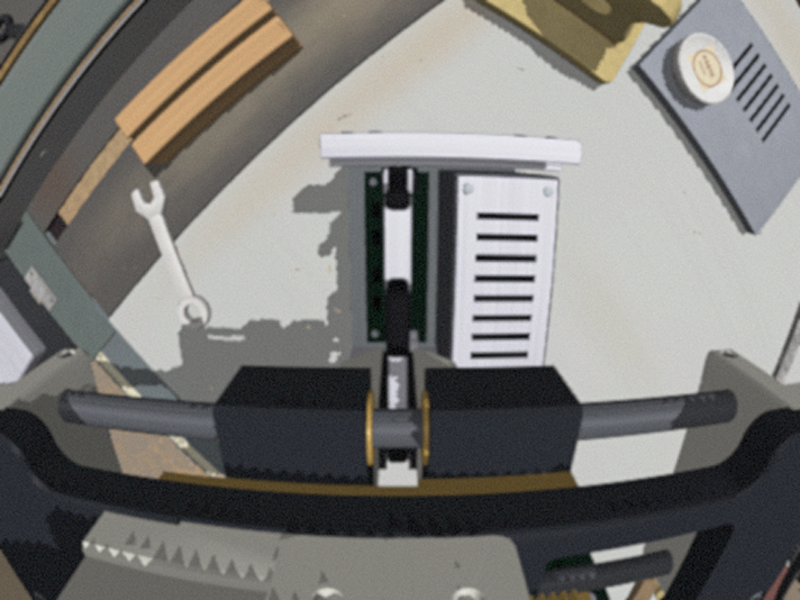

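The card sits level and upright, with its grip top at z 159 and both levers open (tips at y = +62 and −61.5, z 178). Now I'll fold the +y lever part way.

Request:
send_rows --rows '[{"x": 0.25,"y": 0,"z": 0,"ax": 0,"ay": 0,"az": 0,"jaw": -1},{"x": 0.46,"y": 0,"z": 0,"ax": 0,"ay": 0,"az": 0,"jaw": -1},{"x": 0.46,"y": 0,"z": 0.0,"ax": 0,"ay": 0,"az": 0,"jaw": -1},{"x": 0.46,"y": 0,"z": 0.1,"ax": 0,"ay": 0,"az": 0,"jaw": -1},{"x": 0.46,"y": 0,"z": 0.175,"ax": 0,"ay": 0,"az": 0,"jaw": -1},{"x": 0.43,"y": 0,"z": 0.175,"ax": 0,"ay": 0,"az": 0,"jaw": -1},{"x": 0.388,"y": 0,"z": 0.176,"ax": 0,"ay": 0,"az": 0,"jaw": -1},{"x": 0.365,"y": 0,"z": 0.178,"ax": 0,"ay": 0,"az": 0,"jaw": -1},{"x": 0.345,"y": 0,"z": 0.182,"ax": 0,"ay": 0,"az": 0,"jaw": -1},{"x": 0.315,"y": 0,"z": 0.192,"ax": 0,"ay": 0,"az": 0,"jaw": -1}]'

```text
time: 29.25
tool_pos: [568.8, -295.8, 172.4]
tcp_rot: [3.14, -0.0, 0.872]
contact_force: [0.8, 1.5, 0.9]
grip_width: 0.4
finger_force: 0.7
```

Request:
send_rows --rows '[{"x": -0.016,"y": 0,"z": 0.008,"ax": 0,"ay": 0,"az": 0,"jaw": -1},{"x": -0.032,"y": 0,"z": 0.0175,"ax": 0,"ay": 0,"az": 0,"jaw": -1},{"x": -0.042,"y": 0,"z": 0.025,"ax": 0,"ay": 0,"az": 0,"jaw": -1},{"x": -0.052,"y": 0,"z": 0.0325,"ax": 0,"ay": 0,"az": 0,"jaw": -1},{"x": -0.059,"y": 0,"z": 0.042,"ax": 0,"ay": 0,"az": 0,"jaw": -1},{"x": -0.066,"y": 0,"z": 0.051,"ax": 0,"ay": 0,"az": 0,"jaw": -1},{"x": -0.0725,"y": 0,"z": 0.06,"ax": 0,"ay": 0,"az": 0,"jaw": -1},{"x": -0.079,"y": 0,"z": 0.072,"ax": 0,"ay": 0,"az": 0,"jaw": -1},{"x": -0.086,"y": 0,"z": 0.084,"ax": 0,"ay": 0,"az": 0,"jaw": -1},{"x": -0.092,"y": 0,"z": 0.095,"ax": 0,"ay": 0,"az": 0,"jaw": -1}]'

```text
time: 30.5
tool_pos: [557.1, -309.8, 153.8]
tcp_rot: [3.14, -0.0, 0.872]
contact_force: [-0.3, 1.3, 5.9]
grip_width: 0.6
finger_force: 3.3
```

Request:
send_rows --rows '[{"x": 0,"y": 0,"z": -0.2,"ax": 0,"ay": 0,"az": 0,"jaw": -1},{"x": -0.1,"y": 0,"z": -0.29,"ax": 0,"ay": 0,"az": 0,"jaw": -1},{"x": -0.4,"y": 0,"z": -0.29,"ax": 0,"ay": 0,"az": 0,"jaw": -1},{"x": -0.683,"y": 0,"z": -0.29,"ax": 0,"ay": 0,"az": 0,"jaw": -1},{"x": -0.683,"y": 0,"z": -0.29,"ax": 0,"ay": 0,"az": 0,"jaw": -1},{"x": -0.683,"y": 0,"z": -0.2,"ax": 0,"ay": 0,"az": 0,"jaw": -1},{"x": -0.683,"y": 0,"z": -0.112,"ax": 0,"ay": 0,"az": 0,"jaw": -1},{"x": -0.65,"y": 0,"z": -0.112,"ax": 0,"ay": 0,"az": 0,"jaw": -1},{"x": -0.61,"y": 0,"z": -0.112,"ax": 0,"ay": 0,"az": 0,"jaw": -1},{"x": -0.58,"y": 0,"z": -0.11,"ax": 0,"ay": 0,"az": 0,"jaw": -1}]'

```text
time: 31.75
tool_pos: [482.8, -398.2, 175.7]
tcp_rot: [3.14, 0.001, 0.872]
contact_force: [-0.8, -2.1, -0.3]
grip_width: 0.5
finger_force: 0.6
```

Request:
send_rows --rows '[{"x": 0.02,"y": 0,"z": 0.007,"ax": 0,"ay": 0,"az": 0,"jaw": -1},{"x": 0.0425,"y": 0,"z": 0.015,"ax": 0,"ay": 0,"az": 0,"jaw": -1},{"x": 0.058,"y": 0,"z": 0.023,"ax": 0,"ay": 0,"az": 0,"jaw": -1},{"x": 0.074,"y": 0,"z": 0.0325,"ax": 0,"ay": 0,"az": 0,"jaw": -1},{"x": 0.094,"y": 0,"z": 0.0475,"ax": 0,"ay": 0,"az": 0,"jaw": -1},{"x": 0.104,"y": 0,"z": 0.061,"ax": 0,"ay": 0,"az": 0,"jaw": -1},{"x": 0.1145,"y": 0,"z": 0.0755,"ax": 0,"ay": 0,"az": 0,"jaw": -1},{"x": 0.121,"y": 0,"z": 0.087,"ax": 0,"ay": 0,"az": 0,"jaw": -1},{"x": 0.128,"y": 0,"z": 0.099,"ax": 0,"ay": 0,"az": 0,"jaw": -1},{"x": 0.134,"y": 0,"z": 0.11,"ax": 0,"ay": 0,"az": 0,"jaw": -1}]'

```text
time: 33.0
tool_pos: [499.6, -378.1, 153.5]
tcp_rot: [3.141, 0.0, 0.872]
contact_force: [-1.2, 0.8, 6.9]
grip_width: 0.4
finger_force: 3.1
```

Request:
send_rows --rows '[{"x": 0.004,"y": 0,"z": 0.009,"ax": 0,"ay": 0,"az": 0,"jaw": -1},{"x": 0.008,"y": 0,"z": 0.018,"ax": 0,"ay": 0,"az": 0,"jaw": -1},{"x": 0.012,"y": 0,"z": 0.028,"ax": 0,"ay": 0,"az": 0,"jaw": -1},{"x": 0.015,"y": 0,"z": 0.0375,"ax": 0,"ay": 0,"az": 0,"jaw": -1},{"x": 0.017,"y": 0,"z": 0.043,"ax": 0,"ay": 0,"az": 0,"jaw": -1},{"x": 0.019,"y": 0,"z": 0.049,"ax": 0,"ay": 0,"az": 0,"jaw": -1},{"x": 0.021,"y": 0,"z": 0.055,"ax": 0,"ay": 0,"az": 0,"jaw": -1},{"x": 0.023,"y": 0,"z": 0.06,"ax": 0,"ay": 0,"az": 0,"jaw": -1},{"x": 0.024,"y": 0,"z": 0.064,"ax": 0,"ay": 0,"az": 0,"jaw": -1},{"x": 0.024,"y": 0,"z": 0.066,"ax": 0,"ay": 0,"az": 0,"jaw": -1}]'

```text
time: 34.25
tool_pos: [502.9, -374.1, 140.6]
tcp_rot: [3.141, -0.001, 0.872]
contact_force: [-0.9, 1.7, 7.2]
grip_width: 0.5
finger_force: 3.5
```

Request:
send_rows --rows '[{"x": 0,"y": 0,"z": 0.003,"ax": 0,"ay": 0,"az": 0,"jaw": -1},{"x": 0,"y": 0,"z": 0.006,"ax": 0,"ay": 0,"az": 0,"jaw": -1},{"x": 0,"y": 0,"z": 0.009,"ax": 0,"ay": 0,"az": 0,"jaw": -1},{"x": 0,"y": 0,"z": 0.012,"ax": 0,"ay": 0,"az": 0,"jaw": -1},{"x": 0,"y": 0,"z": 0.013,"ax": 0,"ay": 0,"az": 0,"jaw": -1},{"x": 0,"y": 0,"z": 0.014,"ax": 0,"ay": 0,"az": 0,"jaw": -1},{"x": 0,"y": 0,"z": 0.015,"ax": 0,"ay": 0,"az": 0,"jaw": -1},{"x": 0,"y": 0,"z": 0.015,"ax": 0,"ay": 0,"az": 0,"jaw": -1},{"x": 0,"y": 0,"z": 0.015,"ax": 0,"ay": 0,"az": 0,"jaw": -1},{"x": 0,"y": 0,"z": 0.015,"ax": 0,"ay": 0,"az": 0,"jaw": -1}]'

```text
time: 35.5
tool_pos: [503.2, -373.7, 137.8]
tcp_rot: [3.14, -0.001, 0.872]
contact_force: [1.0, 4.1, 8.3]
grip_width: 0.3
finger_force: 3.7
```

Request:
send_rows --rows '[{"x": 0,"y": 0,"z": 0.002,"ax": 0,"ay": 0,"az": 0,"jaw": -1},{"x": 0,"y": 0,"z": 0.004,"ax": 0,"ay": 0,"az": 0,"jaw": -1},{"x": 0,"y": 0,"z": 0.006,"ax": 0,"ay": 0,"az": 0,"jaw": -1},{"x": 0,"y": 0,"z": 0.008,"ax": 0,"ay": 0,"az": 0,"jaw": -1},{"x": 0,"y": 0,"z": 0.009,"ax": 0,"ay": 0,"az": 0,"jaw": -1},{"x": 0,"y": 0,"z": 0.01,"ax": 0,"ay": 0,"az": 0,"jaw": -1},{"x": 0,"y": 0,"z": 0.01,"ax": 0,"ay": 0,"az": 0,"jaw": -1},{"x": 0,"y": 0,"z": 0.01,"ax": 0,"ay": 0,"az": 0,"jaw": -1},{"x": 0,"y": 0,"z": 0.01,"ax": 0,"ay": 0,"az": 0,"jaw": -1},{"x": 0,"y": 0,"z": 0.01,"ax": 0,"ay": 0,"az": 0,"jaw": -1}]'

```text
time: 36.75
tool_pos: [503.5, -373.7, 136.8]
tcp_rot: [3.139, -0.002, 0.872]
contact_force: [-0.3, 5.1, 13.5]
grip_width: 0.2
finger_force: 6.2
```

Request:
send_rows --rows '[{"x": 0,"y": 0,"z": 0.002,"ax": 0,"ay": 0,"az": 0,"jaw": -1},{"x": 0,"y": 0,"z": 0.004,"ax": 0,"ay": 0,"az": 0,"jaw": -1},{"x": 0,"y": 0,"z": 0.006,"ax": 0,"ay": 0,"az": 0,"jaw": -1},{"x": 0,"y": 0,"z": 0.007,"ax": 0,"ay": 0,"az": 0,"jaw": -1},{"x": 0,"y": 0,"z": 0.008,"ax": 0,"ay": 0,"az": 0,"jaw": -1},{"x": 0,"y": 0,"z": 0.008,"ax": 0,"ay": 0,"az": 0,"jaw": -1},{"x": 0,"y": 0,"z": 0.008,"ax": 0,"ay": 0,"az": 0,"jaw": -1},{"x": 0,"y": 0,"z": 0.008,"ax": 0,"ay": 0,"az": 0,"jaw": -1},{"x": 0,"y": 0,"z": 0.008,"ax": 0,"ay": 0,"az": 0,"jaw": -1},{"x": 0,"y": 0,"z": 0.008,"ax": 0,"ay": 0,"az": 0,"jaw": -1}]'

```text
time: 38.0
tool_pos: [503.8, -373.7, 136.1]
tcp_rot: [3.138, -0.002, 0.872]
contact_force: [-1.0, 5.8, 17.5]
grip_width: 0.3
finger_force: 8.6
```

Request:
send_rows --rows '[{"x": 0,"y": 0,"z": -0.2,"ax": 0,"ay": 0,"az": 0,"jaw": -1},{"x": 0.03,"y": 0,"z": -0.3,"ax": 0,"ay": 0,"az": 0,"jaw": -1},{"x": 0.3,"y": 0,"z": -0.3,"ax": 0,"ay": 0,"az": 0,"jaw": -1},{"x": 0.435,"y": 0,"z": -0.28,"ax": 0,"ay": 0,"az": 0,"jaw": -1},{"x": 0.435,"y": 0,"z": -0.17,"ax": 0,"ay": 0,"az": 0,"jaw": -1},{"x": 0.43,"y": 0,"z": -0.12,"ax": 0,"ay": 0,"az": 0,"jaw": -1},{"x": 0.422,"y": 0,"z": -0.1,"ax": 0,"ay": 0,"az": 0,"jaw": -1},{"x": 0.416,"y": 0,"z": -0.088,"ax": 0,"ay": 0,"az": 0,"jaw": -1},{"x": 0.411,"y": 0,"z": -0.075,"ax": 0,"ay": 0,"az": 0,"jaw": -1},{"x": 0.407,"y": 0,"z": -0.062,"ax": 0,"ay": 0,"az": 0,"jaw": -1}]'

```text
time: 39.25
tool_pos: [554.9, -312.6, 146.2]
tcp_rot: [3.14, 0.0, 0.871]
contact_force: [-1.6, -0.1, 3.7]
grip_width: 0.4
finger_force: 1.6
```

Request:
send_rows --rows '[{"x": -0.002,"y": 0,"z": 0.006,"ax": 0,"ay": 0,"az": 0,"jaw": -1},{"x": -0.004,"y": 0,"z": 0.012,"ax": 0,"ay": 0,"az": 0,"jaw": -1},{"x": -0.006,"y": 0,"z": 0.018,"ax": 0,"ay": 0,"az": 0,"jaw": -1},{"x": -0.008,"y": 0,"z": 0.024,"ax": 0,"ay": 0,"az": 0,"jaw": -1},{"x": -0.009,"y": 0,"z": 0.03,"ax": 0,"ay": 0,"az": 0,"jaw": -1},{"x": -0.01,"y": 0,"z": 0.035,"ax": 0,"ay": 0,"az": 0,"jaw": -1},{"x": -0.01,"y": 0,"z": 0.04,"ax": 0,"ay": 0,"az": 0,"jaw": -1},{"x": -0.01,"y": 0,"z": 0.044,"ax": 0,"ay": 0,"az": 0,"jaw": -1},{"x": -0.01,"y": 0,"z": 0.044,"ax": 0,"ay": 0,"az": 0,"jaw": -1},{"x": -0.01,"y": 0,"z": 0.044,"ax": 0,"ay": 0,"az": 0,"jaw": -1}]'

```text
time: 40.5
tool_pos: [553.6, -314.3, 137.6]
tcp_rot: [3.14, 0.001, 0.872]
contact_force: [-2.7, -2.6, 6.6]
grip_width: 0.6
finger_force: 2.9
```

Request:
send_rows --rows '[{"x": 0,"y": 0,"z": 0.003,"ax": 0,"ay": 0,"az": 0,"jaw": -1},{"x": 0,"y": 0,"z": 0.006,"ax": 0,"ay": 0,"az": 0,"jaw": -1},{"x": 0,"y": 0,"z": 0.009,"ax": 0,"ay": 0,"az": 0,"jaw": -1},{"x": 0,"y": 0,"z": 0.011,"ax": 0,"ay": 0,"az": 0,"jaw": -1},{"x": 0,"y": 0,"z": 0.013,"ax": 0,"ay": 0,"az": 0,"jaw": -1},{"x": 0,"y": 0,"z": 0.015,"ax": 0,"ay": 0,"az": 0,"jaw": -1},{"x": 0,"y": 0,"z": 0.015,"ax": 0,"ay": 0,"az": 0,"jaw": -1},{"x": 0,"y": 0,"z": 0.015,"ax": 0,"ay": 0,"az": 0,"jaw": -1},{"x": 0,"y": 0,"z": 0.015,"ax": 0,"ay": 0,"az": 0,"jaw": -1},{"x": 0,"y": 0,"z": 0.015,"ax": 0,"ay": 0,"az": 0,"jaw": -1}]'

```text
time: 41.75
tool_pos: [553.7, -314.7, 136.4]
tcp_rot: [3.138, 0.001, 0.872]
contact_force: [-4.9, -0.2, 15.9]
grip_width: 0.4
finger_force: 7.6
```

Request:
send_rows --rows '[{"x": 0,"y": 0,"z": 0.002,"ax": 0,"ay": 0,"az": 0,"jaw": -1},{"x": 0,"y": 0,"z": 0.004,"ax": 0,"ay": 0,"az": 0,"jaw": -1},{"x": 0,"y": 0,"z": 0.006,"ax": 0,"ay": 0,"az": 0,"jaw": -1},{"x": 0,"y": 0,"z": 0.006,"ax": 0,"ay": 0,"az": 0,"jaw": -1},{"x": 0,"y": 0,"z": 0.006,"ax": 0,"ay": 0,"az": 0,"jaw": -1},{"x": 0,"y": 0,"z": 0.006,"ax": 0,"ay": 0,"az": 0,"jaw": -1},{"x": 0,"y": 0,"z": 0.006,"ax": 0,"ay": 0,"az": 0,"jaw": -1},{"x": 0,"y": 0,"z": 0.006,"ax": 0,"ay": 0,"az": 0,"jaw": -1},{"x": 0,"y": 0,"z": 0.006,"ax": 0,"ay": 0,"az": 0,"jaw": -1},{"x": 0,"y": 0,"z": 0.006,"ax": 0,"ay": 0,"az": 0,"jaw": -1}]'

```text
time: 43.0
tool_pos: [553.8, -314.8, 136.1]
tcp_rot: [3.137, 0.001, 0.872]
contact_force: [-7.4, 0.7, 20.3]
grip_width: 0.2
finger_force: 9.8
```

Request:
send_rows --rows '[{"x": 0,"y": 0,"z": -0.1,"ax": 0,"ay": 0,"az": 0,"jaw": -1},{"x": 0,"y": 0,"z": -0.3,"ax": 0,"ay": 0,"az": 0,"jaw": -1},{"x": -0.2,"y": 0,"z": -0.45,"ax": 0,"ay": 0,"az": 0,"jaw": -1},{"x": -0.3,"y": 0,"z": -0.5,"ax": 0,"ay": 0,"az": 0,"jaw": -1},{"x": -0.4,"y": 0,"z": -0.5,"ax": 0,"ay": 0,"az": 0,"jaw": -1},{"x": -0.5,"y": 0,"z": -0.5,"ax": 0,"ay": 0,"az": 0,"jaw": -1},{"x": -0.5,"y": 0,"z": -0.5,"ax": 0,"ay": 0,"az": 0,"jaw": -1},{"x": -0.5,"y": 0,"z": -0.5,"ax": 0,"ay": 0,"az": 0,"jaw": -1},{"x": -0.5,"y": 0,"z": -0.5,"ax": 0,"ay": 0,"az": 0,"jaw": -1},{"x": -0.5,"y": 0,"z": -0.5,"ax": 0,"ay": 0,"az": 0,"jaw": -1}]'

```text
time: 44.25
tool_pos: [489.7, -389.5, 232.5]
tcp_rot: [-3.142, -0.0, 0.873]
contact_force: [0.0, 0.9, -0.6]
grip_width: 0.6
finger_force: 0.0
```

```bash
python3 - <<'E'
from h import *
np.set_printoptions(precision=1,suppress=True)
s,p,W=wcloud();print(s['time'],s['tool_pos'],s['contact_force'])
cv2.imwrite('pics/w6.png',cv2.resize(p[40:240,130:390][:,:,::-1],None,fx=3,fy=3,interpolation=cv2.INTER_CUBIC))
th=np.radians(-40.0);ex=np.array([np.cos(th),np.sin(th)]);ey=np.array([-ex[1],ex[0]])
O=np.array([527.8,-343.5])
R=np.dstack([(W[...,:2]-O)@ex,(W[...,:2]-O)@ey,W[...,2]])
def show(n,q):
    X=R[q];print(n,len(X),np.percentile(X,[1,50,99],axis=0) if len(X) else '')
show('grip',(abs(R[...,0])<4)&(abs(R[...,1])<16)&(R[...,2]>140)&(R[...,2]<170))
for y0 in(-60,-50,-40,-30,-25,25,30,40,50,60): 
    X=R[(abs(R[...,0])<3)&(abs(R[...,1]-y0)<2)&(R[...,2]>110)&(R[...,2]<190)]
    print(y0,len(X),np.median(X[:,2]) if len(X) else '')
E
```

```text
44.25 [ 489.7 -389.5  232.5] [ 0.   0.9 -0.6]
grip 399 [[ -3.5 -15.6 151.1]
 [  0.5   0.  152.7]
 [  3.8  15.8 154.3]]
-60 29 131.76123292743432
-50 28 133.2125441957553
-40 28 134.60776188427837
-30 34 136.85276767725767
-25 46 132.47646974928765
25 35 136.53737217255954
30 34 137.65951037386625
40 34 135.1253721060893
50 28 133.44105234652642
60 28 131.7208948805396
```

View pics/w6.png

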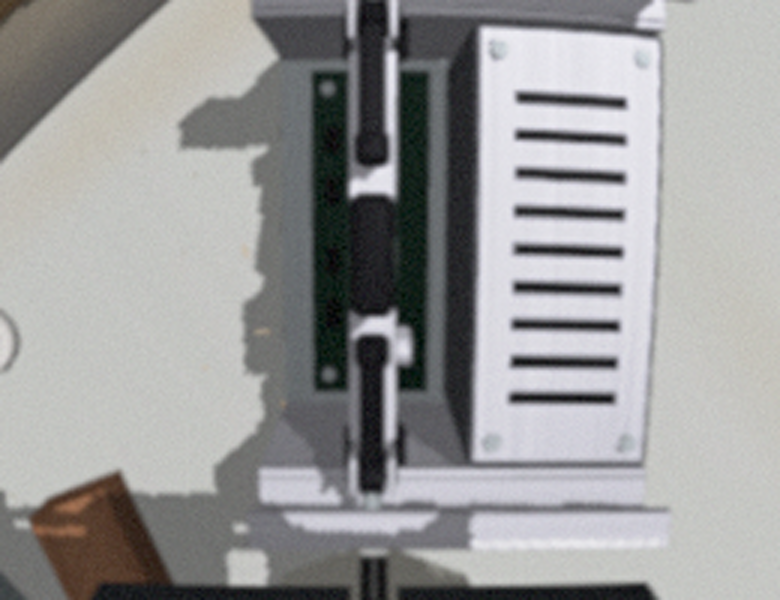

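Both arms lie flat inward over the card, and the grip top is at its home height (152.7 against 153, when this camera reads about 0.7 low). I'll check the arm slopes once more with averaged fits.

```bash
python3 - <<'E'
from h import *
th=np.radians(-40.0);ex=np.array([np.cos(th),np.sin(th)]);ey=np.array([-ex[1],ex[0]])
O=np.array([527.8,-343.5]);Q=[]
for i in range(6):
    s,p,W=wcloud();Q.append(np.dstack([(W[...,:2]-O)@ex,(W[...,:2]-O)@ey,W[...,2]])[(p.max(-1)<90)])
R=np.vstack(Q)
for sg in(1,-1):
    X=R[(abs(R[:,0])<3)&(R[:,1]*sg>36)&(R[:,1]*sg<64)&(R[:,2]>125)&(R[:,2]<142)]
    a=np.polyfit(X[:,1]*sg,X[:,2],1);print(sg,len(X),np.degrees(np.arctan(a[0])),np.polyval(a,[40,60]))
    X=R[(abs(R[:,0])<4)&(R[:,1]*sg>2)&(R[:,1]*sg<15)&(R[:,2]>145)];print('grip',np.median(X[:,2]))
E
```

```text
1 1308 -9.204284616974972 [135.07995516 131.83912713]
grip 152.61346418733922
-1 1204 -7.974802197525495 [134.58820277 131.78635495]
grip 152.67410929718287
```

The +y arm reads about 1° flatter-short than the other (9.2° against 8.0°), so I'll press it once more, gently and nearer its tip.

Request:
send_rows --rows '[{"x": 0.3,"y": 0,"z": 0.1,"ax": 0,"ay": 0,"az": 0,"jaw": -1},{"x": 0.482,"y": 0,"z": 0.2,"ax": 0,"ay": 0,"az": 0,"jaw": -1},{"x": 0.482,"y": 0,"z": 0.35,"ax": 0,"ay": 0,"az": 0,"jaw": -1},{"x": 0.482,"y": 0,"z": 0.44,"ax": 0,"ay": 0,"az": 0,"jaw": -1},{"x": 0.482,"y": 0,"z": 0.465,"ax": 0,"ay": 0,"az": 0,"jaw": -1},{"x": 0.482,"y": 0,"z": 0.475,"ax": 0,"ay": 0,"az": 0,"jaw": -1},{"x": 0.482,"y": 0,"z": 0.485,"ax": 0,"ay": 0,"az": 0,"jaw": -1},{"x": 0.482,"y": 0,"z": 0.495,"ax": 0,"ay": 0,"az": 0,"jaw": -1},{"x": 0.482,"y": 0,"z": 0.502,"ax": 0,"ay": 0,"az": 0,"jaw": -1},{"x": 0.482,"y": 0,"z": 0.502,"ax": 0,"ay": 0,"az": 0,"jaw": -1}]'

```text
time: 45.85
tool_pos: [551.8, -317.0, 136.4]
tcp_rot: [3.137, 0.0, 0.872]
contact_force: [-6.3, 4.2, 18.5]
grip_width: 0.4
finger_force: 9.0
```

Request:
send_rows --rows '[{"x": 0,"y": 0,"z": 0,"ax": 0,"ay": 0,"az": 0,"jaw": -1},{"x": 0,"y": 0,"z": -0.1,"ax": 0,"ay": 0,"az": 0,"jaw": -1},{"x": 0,"y": 0,"z": -0.3,"ax": 0,"ay": 0,"az": 0,"jaw": -1},{"x": -0.2,"y": 0,"z": -0.45,"ax": 0,"ay": 0,"az": 0,"jaw": -1},{"x": -0.4,"y": 0,"z": -0.5,"ax": 0,"ay": 0,"az": 0,"jaw": -1},{"x": -0.482,"y": 0,"z": -0.5,"ax": 0,"ay": 0,"az": 0,"jaw": -1},{"x": -0.482,"y": 0,"z": -0.5,"ax": 0,"ay": 0,"az": 0,"jaw": -1},{"x": -0.482,"y": 0,"z": -0.5,"ax": 0,"ay": 0,"az": 0,"jaw": -1},{"x": -0.482,"y": 0,"z": -0.5,"ax": 0,"ay": 0,"az": 0,"jaw": -1},{"x": -0.482,"y": 0,"z": -0.5,"ax": 0,"ay": 0,"az": 0,"jaw": -1}]'

```text
time: 47.1
tool_pos: [489.8, -389.3, 231.9]
tcp_rot: [-3.141, -0.0, 0.873]
contact_force: [-0.1, 0.2, -0.1]
grip_width: 0.3
finger_force: 0.0
```

```bash
python3 - <<'E'
from h import *
th=np.radians(-40.0);ex=np.array([np.cos(th),np.sin(th)]);ey=np.array([-ex[1],ex[0]])
O=np.array([527.8,-343.5]);Q=[]
for i in range(6):
    s,p,W=wcloud();Q.append(np.dstack([(W[...,:2]-O)@ex,(W[...,:2]-O)@ey,W[...,2]])[(p.max(-1)<90)])
R=np.vstack(Q)
for sg in(1,-1):
    X=R[(abs(R[:,0])<3)&(R[:,1]*sg>36)&(R[:,1]*sg<64)&(R[:,2]>125)&(R[:,2]<142)]
    a=np.polyfit(X[:,1]*sg,X[:,2],1);print(sg,len(X),np.degrees(np.arctan(a[0])),np.polyval(a,[40,60]))
    X=R[(abs(R[:,0])<4)&(R[:,1]*sg>2)&(R[:,1]*sg<15)&(R[:,2]>145)];print('grip',np.median(X[:,2]))
E
```

```text
1 1304 -8.639612584225405 [134.68755394 131.64869317]
grip 152.59446718122786
-1 1193 -7.753106235007312 [134.47356558 131.75058066]
grip 152.5650474178695
```

```bash
python3 -c "
from plant import bot
print(bot.close_job())"
```

```text
the job is handed in; nothing more can be done
None
```

The card is fully home as far as the camera shows: it rested on the contacts at about 6 N, both levers are folded flat within about a degree of closed, and I handed the job in at about 47 s with the arm clear.

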